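Lock the cereal mill's crank shaft with its hex setscrew

ROBOT

A 6-joint arm with a two-finger parallel gripper is mounted at the origin on a cart in front of the work surface, level with it; the furniture and walls round the work are solid. World frame = base frame: x ahead of the robot, y to its left, z up, the work surface at z = 0. Lengths are in m, angles in rad, forces in N, time in s.
With the tool pointing down it reaches from about 0.3 to 1 m from the base axis. Payload 5.1 kg.
Tool frame: the origin (TCP) lies between the finger pads; the fingertips stand tips_ahead ahead of it and the grasp point (between the pads) lies 3 mm ahead of it (tips_ahead is the distance from the TCP to the fingertips, in m); z points along the fingers, x is the direction in which the jaws open and shut, and the axes are right-handed (so a half turn about z gives the same grasp; the last joint's range is limited). The gripper opens to 95 mm and grips with 3 to 60 N. Pads are 20 mm wide; open, the fingers measure 119 mm over their backs; the gripper's body (75 mm by 180 mm) begins 59 mm behind the grasp point.
Start: joints at [-1.204, 0.124, 1.65, -0, 1.367, -0.083], TCP at [0.283, -0.585, 0.237] pointing down, gripper open.
Joint ranges: [-2.61, 2.61], [-1.02, 2.33], [0.03, 2.71], [-1.35, 4.49], [0.32, 2.68], [-2.91, 2.91]. Speed limits (rad/s): [2.57, 2.57, 3.14, 3.14, 3.14, 3.14].

INTERFACE

Orientations are given as a unit quaternion [x, y, z, w].
In Python, from workcell import get_obs, get_image, hand_in, tips_ahead gives the robot as it stands.
- The arm moves only by the tool drive_tool, never from a script. Its argument "plan" is one flat list of numbers, 7 for each row, row after row: the shift along the tool's x, y, z in m, then the turn, a rotation vector about the tool's x, y, z in degrees, then the closure, from 0 (fully open) to 1 (shut). A call has exactly 5 rows; each row is the pose to reach, as a shift and turn from the pose measured when the call began, along the tool's axes at that moment; what a row does not reach only later rows make up. A row lasts 1/12 s, in which the tool goes at most 41.7 mm and 7.16 degrees, less where a joint would pass 70% of its speed; a pose out of reach is approached as far as the arm can. A call with a gripper value outside its range is refused whole. The fingers move at their own pace and stop on an object; "force" is the grip in N (left out, the last holds). Time passes only in rows, so rows that repeat a pose let the fingers close, or fill a call up. It gives the time, the measured TCP pose, the force and the opening at its end, in the units of the state.
- get_obs(): the state, without advancing time (a new reading comes with each control period).
- get_image(name): name is "side" or "top" or "wrist"; returns a dict with "frame" (420x560x3 uint8, red, green, blue), "fx", "fy", "cx", "cy" (pixels), "dist_coeffs" ([k1, k2, p1, p2, k3] as OpenCV has them; the pictures are not rectified), "extrinsics" (4x4, takes a point from world to camera coordinates). Camera axes: x right, y down, z forward; pixel columns grow to the right and rows downward; lengths in m; the calibration is good to about 2 mm. A picture is of the moment at which its call begins. There is no depth.
- hand_in(): hands the job in, once; it reports no verdict.
The state is a dict: "t": time; "qpos": joint angles; "joint_velocities": joint speeds; "joint_torque": joint torques, N m; "eef_pos": TCP position; "tcp_rot": TCP orientation; "force": force on the tool from outside, world axes, zero at the start; "moment": the same for the moment, N m; "opening": finger opening in m.
Only numpy, scipy, OpenCV 4.12 (cv2) and the standard library are available. Lean on these libraries where they do the work, as an engineer would, in place of code of your own. Each camera call takes 0.05 s, during which the arm holds its last target.

TASK

The crank of the cereal mill slips: turn the crank until the shaft's flat (the face with the red line) points straight up at the setscrew, then take the T-handled hex key from its stand, seat it fully in the setscrew and turn it clockwise until the screw is firmly snug on the flat, without forcing it. Leave the key standing in the screw and let go, with the shaft still aligned and the breakfast things undisturbed.

Things in the scene. Friction and masses are not known exactly. Their poses are not given: they have to be found in the camera images.
- mill: Hand-cranked cereal mill, fixed (130 x 290 mm dark base, white housing, aluminium hopper). Origin on the table under the setscrew. Its shaft lies along mill y, 75 mm above the table; crank at the -y end, housing (67 to 157 mm toward +y, 117 mm high, hopper to 165 mm) at the +y end. Mill x points away from the robot at yaw 0.
- shaft: Steel shaft, 22 mm, with a flat 9.5 mm from its axis (red line, seen between hub and crank), and its crank. Origin on the axis under the setscrew; y along the shaft, z out of the flat and along the crank arm. It starts with z leaning 0.7 to 1.5 rad from up to mill -x (the robot); lead the pin up and over. Turns past upright too. 0.2 N m of friction; stays where left.
- crank_pin (a point): Middle of the crank's grip, a round wooden pin, 14 mm in diameter, 46 mm long, along mill y, 45 mm from the shaft axis and 89 mm from the setscrew toward mill -y. It can be pinched from above across mill x and led along its arc. When upright its end stands 129 mm above the table: carry the key over it.
- setscrew: Steel setscrew in the brass hub, origin near the shaft axis, pointing down at the shaft. The reading follows it down but not its turning. Sinks 3.5 mm per rad turned clockwise (from above). It bites on the flat after 0.5 to 1.7 rad, unknown beforehand. Running down takes up to 0.05 N m at the key, snug is 0.12 to 0.18 N m, over 0.21 N m overtightens; the torque climbs about 0.06 N m per 0.1 rad.
- socket (a point): Centre of the mouth of the setscrew's upward hex socket: 19 mm across flats, 18 mm deep to its floor. About level with the rim of the round brass boss (41 mm wide, rim 112 mm above the table). How the hexagon is turned is not measured and differs each time: touch lightly, raise the key and turn it a little, until it drops in.
- key: Hex key: steel hexagon 18 mm across flats (two flats face its +x and -x), 50 mm long, its last 5 mm tapering to 12 mm; orange T handle 14 mm thick along x, 64 mm long along y, from 49 to 75 mm above the tip, taken across x. Origin at the centre of the tip's end, z up. 0.08 kg. It can swing in a weak grip. Stands upright and loose in the stand, tip 7 mm above the table.
- key_stand: Dark wooden block 60 x 60 x 32 mm, fixed, with a round hole 25 mm deep in which the key stands. Origin under its centre.
- honey_jar: Honey jar with black lid, 65 mm wide, 86 mm high; origin under its centre. Leave alone.
- apple: Red apple, 70 mm; origin near its underside. Leave alone.
- white_mug: White mug, 96 mm high; origin at its underside. Leave alone.
- orange: Orange, 74 mm; origin near its underside. Leave alone.
- sugar_caddy: Black caddy with sugar packets, 52 x 66 x 71 mm; origin under its centre. Leave alone.
- jam_cup: Small red jam portion cup, 37 x 50 x 16 mm; origin under its centre. Leave alone.
Not all that is in view belongs to the job. What is meant by the key is not green, pink or yellow, and is the larger of those in its own colour.

How it is judged:
On the way, in this order (a step that is already met when the one before it is completed fails the run):
1. the crank is turned so that the shaft's flat faces the setscrew (within 0.12 rad) (angle between the z axis of shaft and the z axis of mill, either way round below 0.12 rad), for 0.2 s.
2. the hex key is seated upright, at least 11 mm deep in the setscrew's socket, with the flat still facing the screw (z of key in the frame of socket below -0.011 m and horizontal distance between key and socket below 0.004 m and angle between key's own z axis and vertical below 0.15 rad and angle between the z axis of shaft and the z axis of mill, either way round below 0.12 rad), for 0.2 s.
3. the setscrew is pressed on the shaft's flat with at least 20 N (contact force between setscrew and shaft above 20 N and angle between the z axis of shaft and the z axis of mill, either way round below 0.12 rad), for 0.2 s.
At the end, for the whole second after the job is handed in: The setscrew stays clamped on the shaft with more than 15 N, the flat faces up within 0.12 rad, and the key, released and at rest, stands in the socket at least 11 mm deep, within 4 mm of its centre and within 0.15 rad of upright (all of step 2 and contact force between setscrew and shaft above 15 N and linear speed of key below 0.02 m/s and angular speed of shaft below 0.05 rad/s); the robot touches nothing.
It fails at once if the setscrew is overtightened (more than 55 N on the shaft) (contact force between setscrew and shaft above 55 N).
It fails at once if a breakfast thing is moved more than 30 mm (distance of any of honey_jar, apple, white_mug, orange, sugar_caddy, jam_cup from where it was at the start of the episode above 0.03 m).
It also fails if it takes over 67 s, if anything falls off the work surface, if the arm or the gripper's body presses on something with over 40 N, if the wrist force passes 120 N, or if a joint passes its speed limit or range.

## Working session

There is one attempt and no reset: what is moved stays moved. The work goes in short steps, Python scripts to look and compute and a tool call to move; the robot and the scene stay as the last step left them, time stands still between calls to the robot, and variables do not carry over. Pictures are saved under pics/ and viewed, and the job is handed in when it is done.

Besides the shell and the picture viewer there is one more tool, called after "Request:" as name(argument=value, ...) on one line, values as JSON. drive_tool: Moves the arm, as the interface text tells. Its arguments: {"type":"object","properties":{"plan":{"type":"array"},"force":{"type":"number"}},"required":["plan"]}

```bash
ls; mkdir -p pics; python3 - <<'E'
from workcell import *
import cv2
print(tips_ahead if not callable(tips_ahead) else tips_ahead())
print(get_obs())
for n in("side","top","wrist"):
    d=get_image(n); cv2.imwrite(f"pics/{n}0.png",d["frame"][:,:,::-1]); print(n,d["fx"],d["fy"],d["cx"],d["cy"],d["dist_coeffs"],d["extrinsics"])
E
```

```text
pics
0.022
{'t': 0.0, 'qpos': array([-1.20358738e+00,  1.24494615e-01,  1.65162332e+00, -2.72670048e-05,
        1.36751102e+00, -8.26121378e-02]), 'joint_velocities': array([-3.13969007e-04, -6.55219890e-05,  1.20024046e-03, -6.36408664e-05,
       -2.38265169e-04,  2.07937051e-03]), 'joint_torque': array([-7.97407010e-04, -4.17611682e+01, -3.59931099e+01,  7.72448326e-02,
        4.91247419e-02, -1.74479574e-04]), 'eef_pos': array([ 0.28237359, -0.58481582,  0.23542376]), 'tcp_rot': array([ 8.46997023e-01, -5.31596657e-01, -8.22770105e-04, -5.99879339e-04]), 'force': array([ 0.48522458, -0.54592737,  0.54367253]), 'moment': array([0.0164042 , 0.02429545, 0.00030906]), 'opening': 0.09507376943466112}
side 380.972538435733 380.972538435733 284.37593790190147 208.20827853487842 [0.00038279 0.         0.         0.         0.        ] [[ 0.98331004 -0.18159825  0.01111033 -0.53870046]
 [-0.08580482 -0.51672827 -0.85183885  0.091744  ]
 [ 0.16043346  0.83666838 -0.5236861   1.27485171]
 [ 0.          0.          0.          1.        ]]
top 414.3866276663081 414.3866276663081 276.6231702339379 215.55185555612726 [0.01111975 0.         0.         0.         0.        ] [[ 0.0172106  -0.99979207 -0.01093685 -0.03759911]
 [-0.9905279  -0.01555873 -0.13642732  0.54976908]
 [ 0.13622879  0.01318125 -0.99058971  1.16623872]
 [ 0.          0.          0.          1.        ]]
wrist 370.5416597593193 370.5416597593193 277.5376603360538 209.97315551842024 [-0.07317035  0.          0.          0.          0.        ] [[ 0.43527943 -0.90029283 -0.0021524  -0.64974959]
 [-0.87454056 -0.42339389  0.23646653 -0.02669586]
 [-0.21380043 -0.10104665 -0.97163725  0.38968436]
 [ 0.          0.          0.          1.        ]]
```

View pics/side0.png

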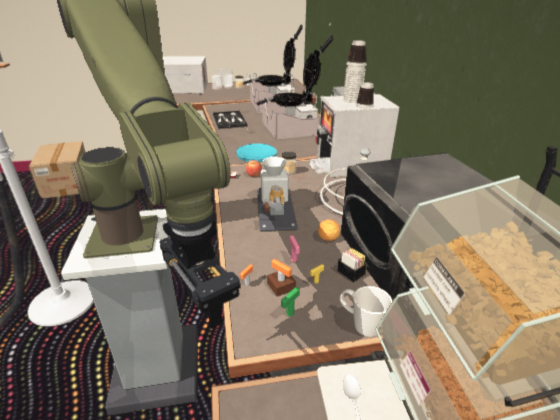

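View pics/top0.png

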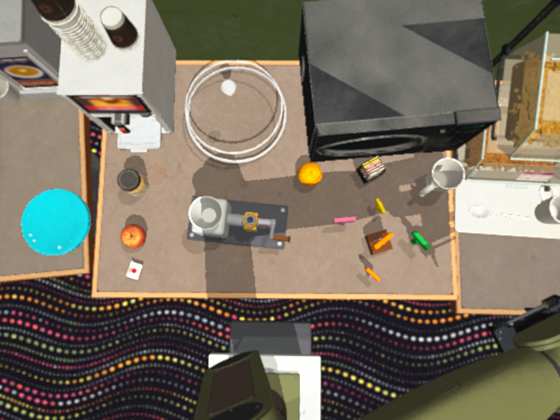

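View pics/wrist0.png

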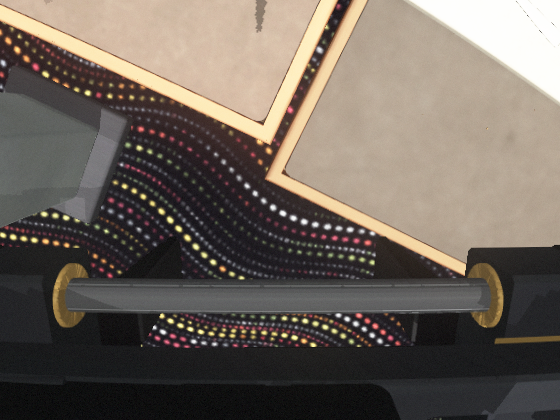

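The scene in the top view: mill at about (240,222), with the hub at (251,220) and the crank grip at about (283,239). The orange key stands in its block at (380,241). A smaller orange decoy lies at (373,273), and green, pink and yellow ones are nearby. I'll enlarge these.

```bash
python3 - <<'E'
import cv2,numpy as np
t=cv2.imread("pics/top0.png"); s=cv2.imread("pics/side0.png")
cv2.imwrite("pics/t_mill.png",cv2.resize(t[190:260,180:300],None,fx=6.5,fy=6.5,interpolation=2))
cv2.imwrite("pics/t_key.png",cv2.resize(t[195:285,330:440],None,fx=6.5,fy=6.5,interpolation=2))
cv2.imwrite("pics/s.png",cv2.resize(s[145:325,230:350],None,fx=3.3,fy=3.3,interpolation=2))
E
```

```text
(no output)
```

View pics/t_mill.png

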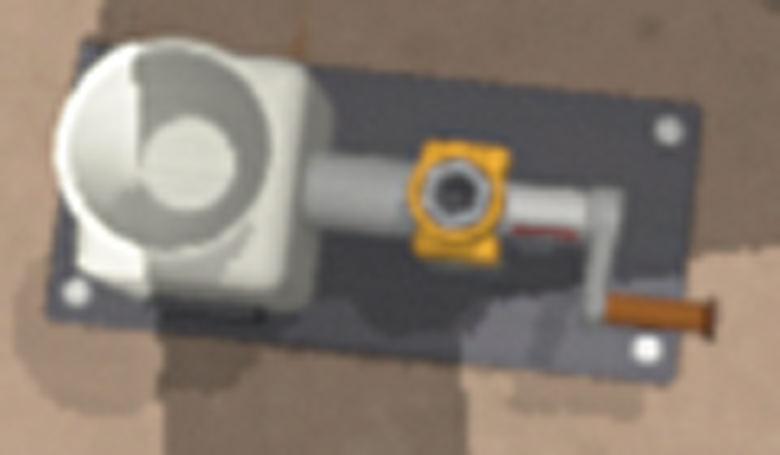

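View pics/t_key.png

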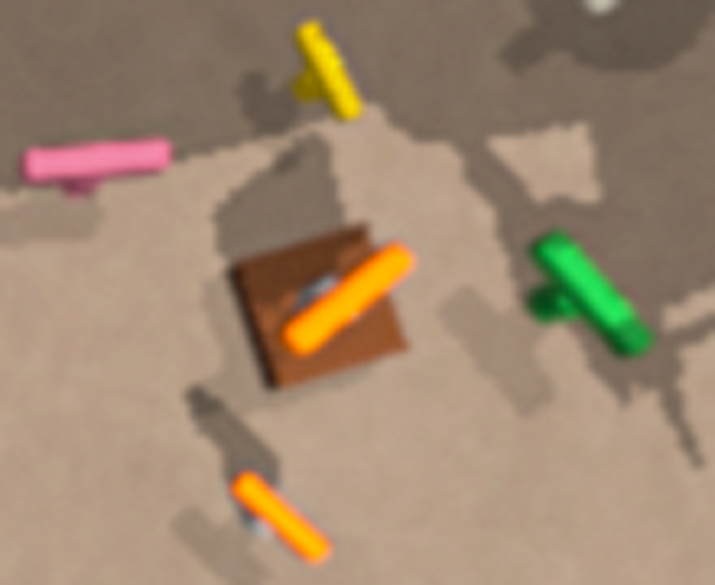

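View pics/s.png

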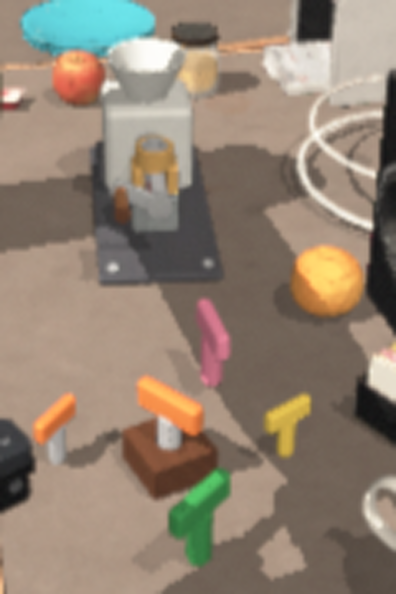

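```bash
cat > h.py <<'E'
import numpy as np,cv2
from workcell import *
def cal(d): return np.array([[d["fx"],0,d["cx"]],[0,d["fy"],d["cy"]],[0,0,1]]),np.array(d["dist_coeffs"],float),np.array(d["extrinsics"])
def ray(d,uv):
    K,D,E=cal(d); p=cv2.undistortPoints(np.array([[uv]],float),K,D)[0,0]; R=E[:3,:3]; 
    return -R.T@E[:3,3], R.T@np.array([p[0],p[1],1])
def atz(d,uv,z):
    o,r=ray(d,uv); return o+r*(z-o[2])/r[2]
def proj(d,P):
    K,D,E=cal(d); return cv2.projectPoints(np.array(P,float).reshape(-1,3),cv2.Rodrigues(E[:3,:3])[0],E[:3,3],K,D)[0][:,0]
def tri(a,ua,b,ub):
    o1,r1=ray(a,ua);o2,r2=ray(b,ub)
    s=np.linalg.lstsq(np.c_[r1,-r2],o2-o1,rcond=None)[0]; A=o1+s[0]*r1;B=o2+s[1]*r2
    return (A+B)/2,np.linalg.norm(A-B)
E
cat > m.py <<'E'
from h import *
np.set_printoptions(precision=4,suppress=True)
t=get_image("top"); s=get_image("side")
T=lambda X,Y,u0,v0,k:(u0+(X+.5)/k-.5,v0+(Y+.5)/k-.5)
m=lambda X,Y:T(X,Y,180,190,6.5); k=lambda X,Y:T(X,Y,330,195,6.5); S=lambda X,Y:T(X,Y,230,145,3.3)
so=atz(t,m(457,192),.112); print("socket",so, "side px",(proj(s,so)[0]-[230,145])*3.3)
for z in(.008,.012):
    C=[atz(t,m(*c),z) for c in((88,40),(705,105),(670,382),(48,318))]
    e=[C[0]-C[1],C[3]-C[2]]; print(z,[np.linalg.norm(x) for x in e],np.linalg.norm(C[0]-C[3]),np.linalg.norm(C[1]-C[2]))
    yaw=[np.arctan2(-x[0],x[1]) for x in e]+[np.arctan2(x[1],x[0]) for x in(C[0]-C[3],C[1]-C[2])]; print("yaw",yaw,"centre",sum(C)/4)
for z in (.08,.1,.12): print("pin",z,atz(t,m(607,308),z),atz(t,m(713,317),z),(proj(s,atz(t,m(713,317),z))[0]-[230,145])*3.3)
A,B=atz(t,k(295,338),.08),atz(t,k(400,259),.08); print("key",A,B,(A+B)/2,np.linalg.norm(A-B),np.arctan2(*(B-A)[1::-1]), "side",(proj(s,[A,B])-[230,145])*3.3)
C=[atz(t,k(*c),.032) for c in((235,265),(365,225),(408,345),(277,385))]; print("stand",sum(C)/4)
E
python3 m.py
```

```text
socket [0.5291 0.0431 0.112 ] side px [155.9565 141.5305]
0.008 [np.float64(0.28642551152262435), np.float64(0.28463468280981097)] 0.12942664301407933 0.12806907358310118
yaw [np.float64(-0.09084197623145354), np.float64(-0.08599184780053255), np.float64(-0.09654875224697791), np.float64(-0.1106199480465003)] centre [0.5335 0.0876 0.008 ]
0.012 [np.float64(0.28548783827288), np.float64(0.28370287220885776)] 0.12900293808530613 0.12764981293910327
yaw [np.float64(-0.09084197623145339), np.float64(-0.08599184780053251), np.float64(-0.09654875224697783), np.float64(-0.11061994804650031)] centre [0.533  0.0871 0.012 ]
pin 0.08 [ 0.4842 -0.02    0.08  ] [ 0.4811 -0.0654  0.08  ] [126.4751 224.697 ]
pin 0.1 [ 0.4825 -0.0204  0.1   ] [ 0.4794 -0.065   0.1   ] [124.5525 207.5812]
pin 0.12 [ 0.4808 -0.0208  0.12  ] [ 0.4778 -0.0646  0.12  ] [122.5974 190.1762]
key [ 0.4622 -0.3023  0.08  ] [ 0.4966 -0.3475  0.08  ] [ 0.4794 -0.3249  0.08  ] 0.05677119853887885 -0.9189743300795015 side [[145.5423 375.759 ]
 [196.2186 406.0881]]
stand [ 0.4803 -0.3249  0.032 ]
```

```bash
cat >> h.py <<'E'
from scipy.spatial.transform import Rotation as R_
def tgt(phi): # tool down, jaw axis at phi deg
    c,s=np.cos(np.radians(phi)),np.sin(np.radians(phi)); return R_.from_matrix(np.c_[[c,s,0],[s,-c,0],[0,0,-1]])
def delta(p,phi):
    o=get_obs(); R=R_.from_quat(o["tcp_rot"]); Rt=tgt(phi)
    d=R.inv().apply(np.array(p)-o["eef_pos"]); r=(R.inv()*Rt).as_rotvec(degrees=True)
    print("shift mm",(d*1e3).round(1),"rot",r.round(1)); 
def st():
    o=get_obs(); x=R_.from_quat(o["tcp_rot"]).as_matrix(); print("t %.2f"%o["t"],"p",o["eef_pos"].round(4),"phi %.1f"%np.degrees(np.arctan2(x[1,0],x[0,0])),"tilt",x[:2,2].round(4),"F",o["force"].round(2),"M",o["moment"].round(3),"open %.4f"%o["opening"],"q",o["qpos"].round(2),"tq6 %.3f"%o["joint_torque"][5])
E
python3 - <<'E'
from h import *
np.set_printoptions(precision=4,suppress=True)
w=get_image("wrist");K,D,E=cal(w);o=get_obs();R=R_.from_quat(o["tcp_rot"]).as_matrix()
c=-E[:3,:3].T@E[:3,3];print("cam in tool",R.T@(c-o["eef_pos"])*1e3,"cam axes in tool\n",R.T@E[:3,:3].T)
delta([.481,-.0425,.24],-5.3);st()
E
```

```text
cam in tool [   0.7698  -66.5733 -147.8299] cam axes in tool
 [[ 1.      0.0007 -0.0005]
 [-0.0005  0.9716  0.2366]
 [ 0.0006 -0.2366  0.9716]]
shift mm [-402.4 -414.7   -3.5] rot [ -0.    0.  -58.9]
t 0.30 p [ 0.2825 -0.5852  0.2362] phi -64.2 tilt [-0.0002  0.0006] F [-0.54 -0.27 -0.47] M [-0.012 -0.002 -0.009] open 0.0951 q [-1.2   0.12  1.65 -0.    1.37 -0.08] tq6 -0.000
```

Request:
drive_tool(plan=[-0.04, -0.04, 0, 0, 0, -7, 0, -0.07, -0.07, 0, 0, 0, -14, 0, -0.1, -0.1, 0, 0, 0, -21, 0, -0.13, -0.13, 0, 0, 0, -28, 0, -0.16, -0.16, 0, 0, 0, -35, 0], force=30)

```text
t: 0.72
eef_pos: [0.3512, -0.3868, 0.2362]
tcp_rot: [0.968, -0.25, -0.0, -0.0]
force: [0.6, -0.1, -0.6]
opening: 0.0951
```

```bash
python3 -c "
from h import *
st();delta([.481,-.0425,.235],-5.3)"
```

```text
t 0.72 p [ 0.3512 -0.3868  0.2362] phi -28.9 tilt [-0.0001  0.0007] F [ 0.56 -0.07 -0.58] M [-0.019 -0.102 -0.024] open 0.0951 q [-0.94 -0.16  1.93  0.    1.37 -0.43] tq6 0.541
shift mm [ -53.  -364.1    1.5] rot [ -0.    0.  -23.6]
```

Request:
drive_tool(plan=[-0.005, -0.04, 0, 0, 0, -6, 0, -0.01, -0.08, 0, 0, 0, -12, 0, -0.02, -0.12, 0, 0, 0, -18, 0, -0.025, -0.16, 0, 0, 0, -23.6, 0, -0.03, -0.2, 0, 0, 0, -23.6, 0])

```text
t: 1.13
eef_pos: [0.4218, -0.1954, 0.2366]
tcp_rot: [0.999, -0.045, 0.0, -0.0]
force: [0.3, -0.0, -0.1]
opening: 0.095
```

```bash
python3 -c "
from h import *
st();delta([.481,-.0425,.235],-5.3)"
```

```text
t 1.13 p [ 0.4218 -0.1954  0.2366] phi -5.2 tilt [0.0007 0.0003] F [ 0.26 -0.03 -0.07] M [-0.053 -0.117 -0.005] open 0.0950 q [-0.55 -0.3   2.05  0.    1.4  -0.46] tq6 -1.500
shift mm [  45.2 -157.6    1.7] rot [-0.  -0.   0.1]
```

Request:
drive_tool(plan=[0.01, -0.04, 0, 0, 0, 0, 0, 0.02, -0.08, 0, 0, 0, 0, 0, 0.035, -0.12, 0, 0, 0, 0, 0, 0.045, -0.158, 0, 0, 0, 0, 0, 0.045, -0.158, 0, 0, 0, 0, 0])

```text
t: 1.55
eef_pos: [0.4822, -0.0362, 0.237]
tcp_rot: [0.999, -0.041, 0.001, -0.001]
force: [-0.2, -0.8, 0.1]
opening: 0.0949
```

```bash
python3 -c "
from h import *
st();delta([.481,-.0425,.235],-5.3)
d=get_image('wrist');cv2.imwrite('pics/w1.png',d['frame'][:,:,::-1])
np.save('w1.npy',d['frame']);import pickle;pickle.dump({k:d[k] for k in d},open('w1.pkl','wb'))"
```

```text
t 1.55 p [ 0.4822 -0.0362  0.237 ] phi -4.7 tilt [0.002  0.0029] F [-0.17 -0.78  0.15] M [-0.081 -0.089  0.005] open 0.0949 q [-0.19 -0.26  2.01  0.    1.39 -0.11] tq6 0.537
shift mm [-0.7  6.4  1.9] rot [-0.2 -0.1  0.6]
```

View pics/w1.png

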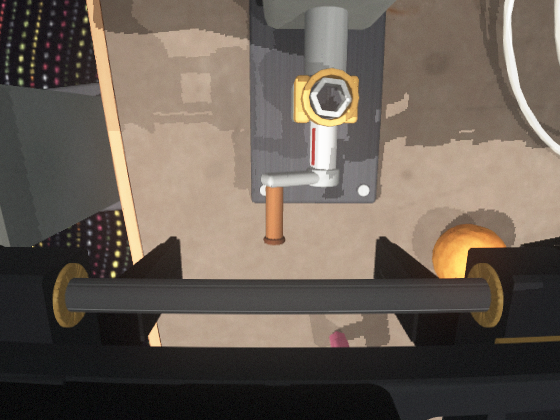

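The wrist view shows the hub socket at about (331,97), the crank grip from (273,187) to (274,240), and the red line at about (314,147). I'll enlarge the socket.

```bash
python3 -c "
from h import *
np.set_printoptions(precision=4,suppress=True)
d=get_image('wrist');import pickle;pickle.dump(d,open('w2.pkl','wb'));f=d['frame'][:,:,::-1]
cv2.imwrite('pics/w2s.png',cv2.resize(f[55:140,285:375],None,fx=7,fy=7,interpolation=2))
cv2.imwrite('pics/w2p.png',cv2.resize(f[120:260,240:380],None,fx=4,fy=4,interpolation=2))
st()
"
```

```text
t 1.65 p [ 0.481  -0.0405  0.2366] phi -4.9 tilt [ 0.0005 -0.0001] F [-0.33 -0.7   0.47] M [-0.024 -0.1   -0.038] open 0.0954 q [-0.2  -0.26  2.01  0.    1.39 -0.11] tq6 0.041
```

View pics/w2s.png

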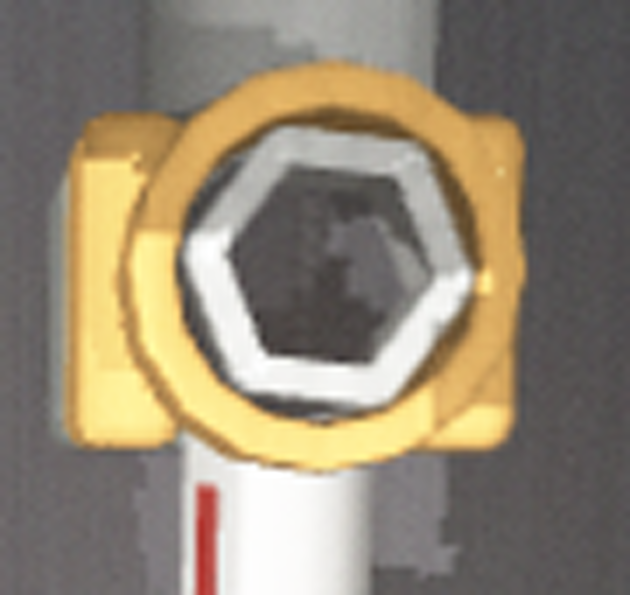

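View pics/w2p.png

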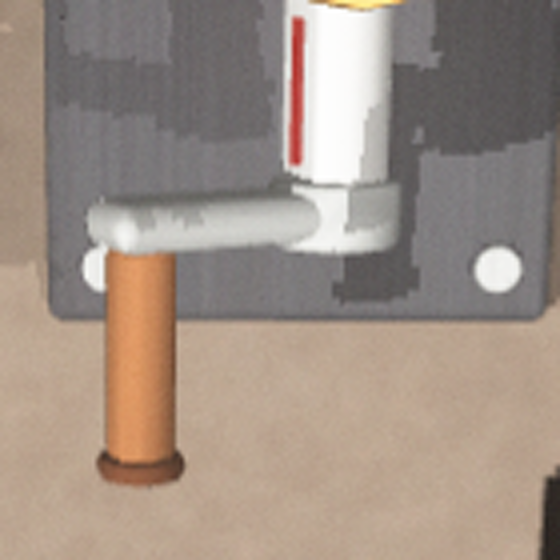

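```bash
cat > n.py <<'E'
from h import *
import pickle
np.set_printoptions(precision=4,suppress=True)
d=pickle.load(open('w2.pkl','rb'))
q=lambda X,Y,u0,v0,k:(u0+(X+.5)/k-.5,v0+(Y+.5)/k-.5)
for n,V in(("outer",[(285,128),(422,150),(470,278),(378,403),(243,385),(187,248)]),("inner",[(285,165),(398,180),(432,270),(375,362),(268,355),(230,255)])):
    P=np.array([atz(d,q(*v,285,55,7),.112) for v in V]); c=P.mean(0); r=P-c
    a=np.degrees(np.arctan2(r[:,1],r[:,0]))
    m=np.degrees(np.angle(np.mean(np.exp(6j*np.radians(a)))))/6
    print(n,c,np.linalg.norm(r[:,:2],axis=1)*1e3,a%60,"corner",m,"flat normal",m+30)
ring=[(330,60),(325,468),(130,268),(522,268)]
print("ring",[atz(d,q(*v,285,55,7),.112) for v in ring])
for z in(.092,.098,.104): print("pin",z,atz(d,q(140,258,240,120,4),z),atz(d,q(141,468,240,120,4),z))
# base edges
print("base",[atz(d,q(*v,240,120,4),.01) for v in((48,318),(545,318))])
E
python3 n.py
```

```text
outer [0.5279 0.0427 0.112 ] [14.3082 14.452  14.2505 14.5307 14.6812 14.7413] [45.6391 47.2744 50.8973 46.2711 48.9856 48.7111] corner -12.039686472232932 flat normal 17.96031352776707
inner [0.528  0.0428 0.112 ] [10.9041 10.5865 10.2676 10.6873 10.9082 10.3586] [52.2239 47.2791 52.8199 51.5258 50.3701 50.2465] corner -9.246822829505506 flat normal 20.753177170494496
ring [array([0.5289, 0.0627, 0.112 ]), array([0.5262, 0.0227, 0.112 ]), array([0.5076, 0.0441, 0.112 ]), array([0.5473, 0.041 , 0.112 ])]
pin 0.092 [ 0.4814 -0.023   0.092 ] [ 0.4779 -0.0668  0.092 ]
pin 0.098 [ 0.4816 -0.0219  0.098 ] [ 0.4781 -0.0649  0.098 ]
pin 0.104 [ 0.4817 -0.0209  0.104 ] [ 0.4783 -0.063   0.104 ]
base [array([ 0.4546, -0.0504,  0.01  ]), array([ 0.5831, -0.0611,  0.01  ])]
```

```bash
python3 -c "
from h import *
st();delta([.480,-.046,.098],-4.9)"
```

```text
t 1.65 p [ 0.481  -0.0405  0.2366] phi -4.9 tilt [ 0.0005 -0.0001] F [-0.33 -0.7   0.47] M [-0.024 -0.1   -0.038] open 0.0954 q [-0.2  -0.26  2.01  0.    1.39 -0.11] tq6 0.041
shift mm [ -0.6   5.6 138.6] rot [ 0. -0. -0.]
```

Request:
drive_tool(plan=[-0.0006, 0.0056, 0.04, 0, 0, 0, 0, -0.0006, 0.0056, 0.08, 0, 0, 0, 0, -0.0006, 0.0056, 0.115, 0, 0, 0, 0, -0.0006, 0.0056, 0.1386, 0, 0, 0, 0.3, -0.0006, 0.0056, 0.1386, 0, 0, 0, 0.5])

```text
t: 2.07
eef_pos: [0.4752, -0.0467, 0.092]
tcp_rot: [0.999, -0.044, -0.005, -0.001]
force: [-2.2, 0.2, -1.2]
opening: 0.0868
```

Request:
drive_tool(plan=[0, 0, 0, 0, 0, 0, 1, 0, 0, 0, 0, 0, 0, 1, 0, 0, 0, 0, 0, 0, 1, 0, 0, 0, 0, 0, 0, 1, 0, 0, 0, 0, 0, 0, 1], force=30)

```text
t: 2.48
eef_pos: [0.4764, -0.047, 0.0938]
tcp_rot: [0.999, -0.044, -0.004, -0.0]
force: [-0.6, -0.1, -0.4]
opening: 0.0537
```

```bash
python3 -c "
from h import *
st();delta([.520,-.046,.123],-4.9)
d=get_image('wrist');cv2.imwrite('pics/w3.png',d['frame'][:,:,::-1])"
```

```text
t 2.48 p [ 0.4764 -0.047   0.0938] phi -5.1 tilt [-0.0076  0.0013] F [-0.58 -0.14 -0.35] M [-0.034 -0.094  0.026] open 0.0537 q [-0.21 -0.12  2.15 -0.    1.12 -0.12] tq6 -0.001
shift mm [ 43.1  -4.9 -29.5] rot [-0.   0.4 -0.2]
```

View pics/w3.png

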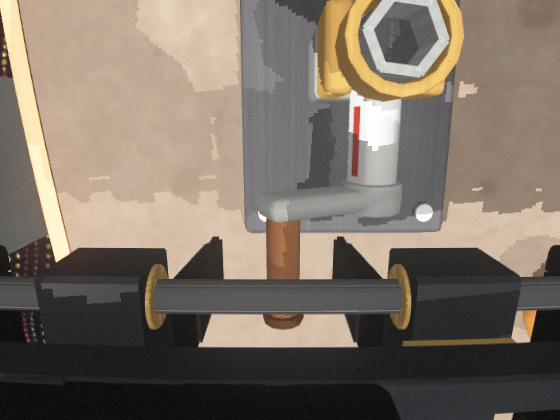

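The jaws (at x of about 215 and 340) bracket the pin, which is at about x=283. They are still closing, so I'll correct the position while they close.

Request:
drive_tool(plan=[0.0036, -0.001, -0.0042, 0, 0.4, 0, 1, 0.0036, -0.001, -0.0042, 0, 0.4, 0, 1, 0.0036, -0.001, -0.0042, 0, 0.4, 0, 1, 0.0036, -0.001, -0.0042, 0, 0.4, 0, 1, 0.0036, -0.001, -0.0042, 0, 0.4, 0, 1])

```text
t: 2.95
eef_pos: [0.4798, -0.0461, 0.0976]
tcp_rot: [0.999, -0.044, -0.001, -0.0]
force: [-0.2, -0.4, 0.8]
opening: 0.0168
```

```bash
python3 -c "
from h import *
st()"
```

```text
t 2.95 p [ 0.4798 -0.0461  0.0976] phi -5.1 tilt [-0.0013  0.0007] F [-0.16 -0.4   0.8 ] M [ 0.004 -0.087 -0.043] open 0.0168 q [-0.21 -0.12  2.14  0.    1.12 -0.12] tq6 0.000
```

Request:
drive_tool(plan=[0, 0, 0, 0, 0, 0, 1, 0, 0, 0, 0, 0, 0, 1, 0, 0, 0, 0, 0, 0, 1, 0, 0, 0, 0, 0, 0, 1, 0, 0, 0, 0, 0, 0, 1])

```text
t: 3.37
eef_pos: [0.4788, -0.0461, 0.0973]
tcp_rot: [0.999, -0.044, -0.002, -0.0]
force: [-5.8, -0.6, 3.3]
opening: 0.0133
```

```bash
python3 -c "
from h import *
st()"
```

```text
t 3.37 p [ 0.4788 -0.0461  0.0973] phi -5.1 tilt [-0.0044  0.001 ] F [-5.81 -0.62  3.34] M [-0.     0.89   0.122] open 0.0133 q [-0.21 -0.12  2.14  0.    1.13 -0.12] tq6 0.055
```

Request:
drive_tool(plan=[0.0036, 0, -0.005, 0, 0, 0, 1, 0.0077, 0, -0.0104, 0, 0, 0, 1, 0.0125, 0, -0.0151, 0, 0, 0, 1, 0.018, 0, -0.0191, 0, 0, 0, 1, 0.024, 0, -0.0221, 0, 0, 0, 1])

```text
t: 3.78
eef_pos: [0.4946, -0.0476, 0.1176]
tcp_rot: [0.999, -0.044, -0.015, -0.001]
force: [-34.4, -0.1, 26.9]
opening: 0.0133
```

```bash
python3 -c "
from h import *
st();delta([.5205,-.048,.123],-5)"
```

```text
t 3.78 p [ 0.4946 -0.0476  0.1176] phi -5.0 tilt [-0.03    0.0029] F [-34.36  -0.13  26.95] M [0.177 6.318 0.07 ] open 0.0133 q [-0.2  -0.09  2.08 -0.    1.19 -0.11] tq6 0.062
shift mm [25.7 -1.8 -6.2] rot [-0.   1.7  0. ]
```

Request:
drive_tool(plan=[0, 0, -0.002, 0, 1.7, 0, 1, 0, 0, -0.002, 0, 1.7, 0, 1, 0, 0, -0.002, 0, 1.7, 0, 1, 0, 0, -0.002, 0, 1.7, 0, 1, 0, 0, -0.002, 0, 1.7, 0, 1])

```text
t: 4.2
eef_pos: [0.4942, -0.0474, 0.1188]
tcp_rot: [0.999, -0.044, -0.001, -0.0]
force: [-1.3, 0.7, -6.3]
opening: 0.0133
```

```bash
python3 -c "
from h import *
st();delta([.5205,-.048,.123],-5)
d=get_image('wrist');cv2.imwrite('pics/w4.png',d['frame'][:,:,::-1])"
```

```text
t 4.20 p [ 0.4942 -0.0474  0.1188] phi -5.0 tilt [-0.0022  0.0009] F [-1.34  0.69 -6.34] M [0.054 0.429 0.007] open 0.0133 q [-0.2  -0.11  2.09  0.    1.16 -0.12] tq6 -0.003
shift mm [26.2 -1.7 -4.2] rot [-0.   0.1  0. ]
```

View pics/w4.png

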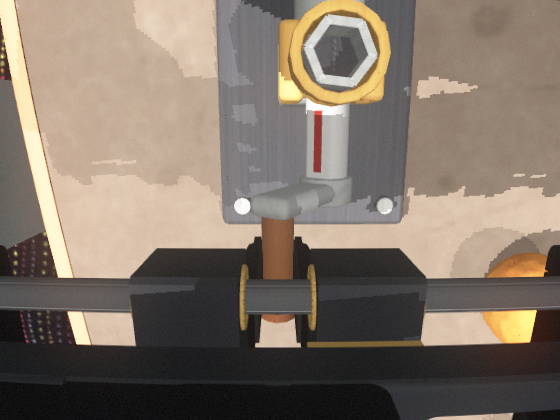

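Pinched, with the crank part-way up (grip at about (278,250)). The forces have relaxed, so I'll continue along the arc more slowly.

Request:
drive_tool(plan=[0.0035, 0, -0.002, 0, 0, 0, 1, 0.0066, 0, -0.0037, 0, 0, 0, 1, 0.01, 0, -0.0052, 0, 0, 0, 1, 0.0129, 0, -0.0062, 0, 0, 0, 1, 0.0129, 0, -0.0062, 0, 0, 0, 1])

```text
t: 4.67
eef_pos: [0.505, -0.0483, 0.1254]
tcp_rot: [0.999, -0.043, -0.005, -0.001]
force: [-12.6, 1.6, 4.5]
opening: 0.0132
```

```bash
python3 -c "
from h import *
st();delta([.5205,-.0482,.127],-5)"
```

```text
t 4.67 p [ 0.505  -0.0483  0.1254] phi -5.0 tilt [-0.0103  0.0016] F [-12.6    1.63   4.53] M [0.161 2.483 0.024] open 0.0132 q [-0.2  -0.09  2.06 -0.    1.18 -0.11] tq6 0.032
shift mm [15.5 -1.5 -1.7] rot [-0.   0.6  0. ]
```

Request:
drive_tool(plan=[0.004, 0, -0.0012, 0, 0.6, 0, 1, 0.008, 0, -0.002, 0, 0.6, 0, 1, 0.012, 0, -0.0026, 0, 0.6, 0, 1, 0.0155, -0.0005, -0.0028, 0, 0.6, 0, 1, 0.0165, -0.001, -0.0028, 0, 0.6, 0, 1])

```text
t: 5.08
eef_pos: [0.5209, -0.0496, 0.1302]
tcp_rot: [0.999, -0.043, -0.002, 0.001]
force: [-11.6, -2.2, 9.4]
opening: 0.0133
```

Request:
drive_tool(plan=[0, 0, 0, 0, 0.6, 0, 1, 0, 0, 0, 0, 0.6, 0, 1, 0, 0, 0, 0, 0.6, 0, 1, 0, 0, 0, 0, 0.6, 0, 1, 0, 0, 0, 0, 0.6, 0, 1])

```text
t: 5.5
eef_pos: [0.5207, -0.0496, 0.1305]
tcp_rot: [0.999, -0.043, 0.003, 0.001]
force: [-4.7, 0.0, -0.6]
opening: 0.0133
```

```bash
python3 -c "
from h import *
st();delta([.5205,-.0482,.127],-5)
import pickle
d=get_image('wrist');cv2.imwrite('pics/w5.png',d['frame'][:,:,::-1]);pickle.dump(d,open('w5.pkl','wb'))"
```

```text
t 5.50 p [ 0.5207 -0.0496  0.1305] phi -4.9 tilt [ 0.0052 -0.0021] F [-4.7   0.   -0.59] M [0.144 1.136 0.049] open 0.0133 q [-0.2  -0.07  2.03 -0.    1.17 -0.11] tq6 0.029
shift mm [-0.4 -1.4  3.5] rot [ 0.1 -0.3  0.1]
```

View pics/w5.png

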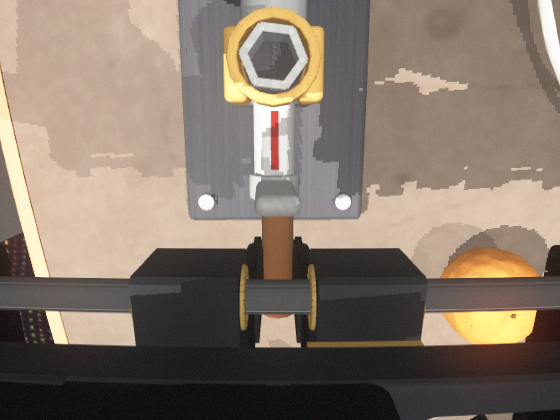

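```bash
python3 -c "
from h import *
import pickle
np.set_printoptions(precision=4,suppress=True)
d=pickle.load(open('w5.pkl','rb'));f=d['frame']
cv2.imwrite('pics/w5z.png',cv2.resize(f[20:230,190:360,::-1],None,fx=2.8,fy=2.8,interpolation=2))
so=atz(d,(273.5,56.5),.112);print('socket',so)
m=(f[:,:,0].astype(int)-f[:,:,1]>90)&(f[:,:,2]<90)&(f[:,:,1]<70)
ys,xs=np.nonzero(m[100:175,250:300])
top=xs[ys<20].mean()+250,xs[ys>50].mean()+250;print(top,len(xs))
A=atz(d,(top[0],112),.0845);B=atz(d,(top[1],160),.0845);print('red',A,B)
P=atz(d,(278,225),.12);print('pin',P)
ey=np.array([.086,.996]);ex=np.array([.996,-.086])
for n,p in(('red',A),('red',B),('pin',P)): print(n,(p[:2]-so[:2])@ex*1e3)
"
```

```text
socket [0.5279 0.0424 0.112 ]
(np.float64(nan), np.float64(275.3333333333333)) 22
red [nan nan nan] [ 0.5246 -0.0045  0.0845]
pin [ 0.5236 -0.0296  0.12  ]
red nan
red 0.7331751514289946
pin 1.9354993368611686<string>:10: RuntimeWarning: Mean of empty slice.
  ret = ret.dtype.type(ret / rcount)
```

View pics/w5z.png

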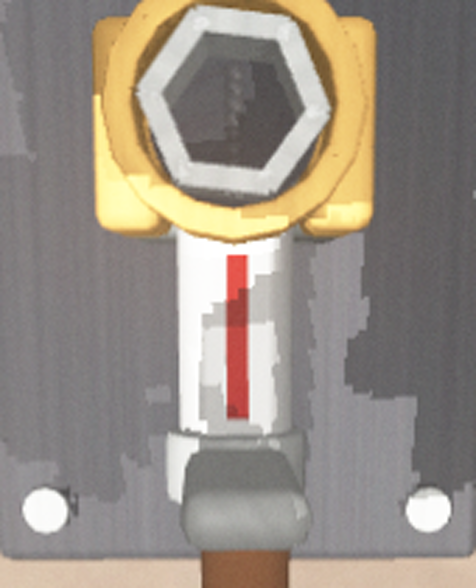

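The red line sits at the centre of the shaft (237 against 236.5 in the zoom) and the pin is within about 2 mm of the plane above the axis, so the shaft is aligned. Releasing and going up.

Request:
drive_tool(plan=[-0.0008, 0, 0, 0, 0, 0, 1, -0.0008, 0, 0, 0, 0, 0, 1, -0.0008, 0, 0, 0, 0, 0, 0.4, -0.0008, 0, 0, 0, 0, 0, 0.4, -0.0008, 0, 0, 0, 0, 0, 0.4])

```text
t: 5.97
eef_pos: [0.5215, -0.0498, 0.132]
tcp_rot: [0.999, -0.043, 0.005, 0.001]
force: [0.8, 0.2, 0.1]
opening: 0.0277
```

Request:
drive_tool(plan=[0, 0, 0, 0, 0, 0, 0.4, 0, 0, -0.02, 0, 0, 0, 0.4, 0, 0, -0.05, 0, 0, 0, 0.4, 0, 0, -0.08, 0, 0, 0, 0.4, 0, 0, -0.1, 0, 0, 0, 0.4])

```text
t: 6.38
eef_pos: [0.522, -0.0498, 0.2359]
tcp_rot: [0.999, -0.043, 0.007, 0.002]
force: [0.5, 0.2, 0.5]
opening: 0.0557
```

```bash
python3 -c "
from h import *
st();delta([.480,-.325,.22],37.3)
import pickle
d=get_image('wrist');cv2.imwrite('pics/w6.png',d['frame'][:,:,::-1]);pickle.dump(d,open('w6.pkl','wb'))"
```

```text
t 6.38 p [ 0.522  -0.0498  0.2359] phi -4.9 tilt [ 0.0144 -0.0038] F [0.48 0.2  0.52] M [ 0.002 -0.122 -0.013] open 0.0557 q [-0.2  -0.17  1.94 -0.    1.36 -0.11] tq6 -0.004
shift mm [-18.4 277.8  16.3] rot [  0.4  -0.7 -42.2]
```

View pics/w6.png

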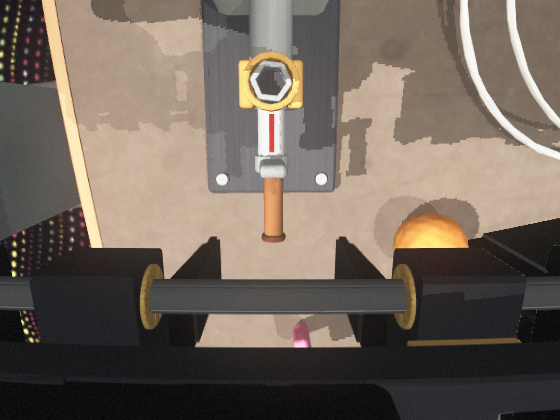

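The crank stays upright (grip at (273,208), red line centred at (271,132)). Now to the key.

Request:
drive_tool(plan=[-0.002, 0.04, 0.002, 0, 0, -7, 0.4, -0.005, 0.08, 0.005, 0, 0, -14, 0.4, -0.01, 0.12, 0.008, 0, 0, -21, 0.4, -0.012, 0.16, 0.01, 0.2, -0.4, -28, 0.4, -0.015, 0.2, 0.012, 0.4, -0.7, -35, 0.4])

```text
t: 6.85
eef_pos: [0.494, -0.2375, 0.2296]
tcp_rot: [0.97, 0.241, 0.005, 0.003]
force: [0.5, 0.5, 0.6]
opening: 0.0569
```

```bash
python3 -c "
from h import *
st();delta([.480,-.325,.22],37.3)"
```

```text
t 6.85 p [ 0.494  -0.2375  0.2296] phi 27.9 tilt [ 0.0117 -0.0025] F [0.54 0.52 0.58] M [-0.028 -0.221  0.003] open 0.0569 q [-0.55 -0.1   1.89  0.    1.34 -1.04] tq6 1.808
shift mm [-53.4  70.7   9.7] rot [ 0.5 -0.5 -9.4]
```

Request:
drive_tool(plan=[-0.02, 0.027, 0.003, 0, 0, -4, 0.4, -0.042, 0.056, 0.006, 0, 0, -8, 0.4, -0.0534, 0.0707, 0.0097, 0.5, -0.5, -9.4, 0.4, -0.0534, 0.0707, 0.0097, 0.5, -0.5, -9.4, 0.4, -0.0534, 0.0707, 0.0097, 0.5, -0.5, -9.4, 0.4])

```text
t: 7.27
eef_pos: [0.4799, -0.3258, 0.2197]
tcp_rot: [0.948, 0.319, 0.0, -0.0]
force: [-0.4, 0.1, 0.9]
opening: 0.0568
```

```bash
python3 -c "
from h import *
st();delta([.480,-.325,.22],37.3)
import pickle
d=get_image('wrist');cv2.imwrite('pics/w7.png',d['frame'][:,:,::-1]);pickle.dump(d,open('w7.pkl','wb'))"
```

```text
t 7.27 p [ 0.4799 -0.3258  0.2197] phi 37.2 tilt [-0.0001  0.0007] F [-0.38  0.1   0.91] M [ 0.024 -0.151 -0.022] open 0.0568 q [-0.69 -0.02  1.83  0.    1.33 -1.34] tq6 -0.050
shift mm [ 0.6 -0.6 -0.3] rot [-0.  -0.  -0.1]
```

View pics/w7.png

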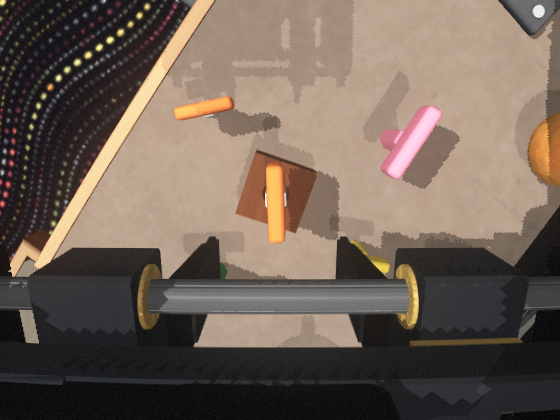

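```bash
python3 -c "
from h import *
import pickle
np.set_printoptions(precision=4,suppress=True)
d=pickle.load(open('w7.pkl','rb'));f=d['frame'].astype(int)
m=((f[:,:,0]>170)&(f[:,:,2]<60)&(f[:,:,1]<180)&(f[:,:,1]>70)).astype(np.uint8)
m[:150]=0;m[:,:255]=0;m[:,300:]=0
r=cv2.minAreaRect(np.argwhere(m)[:,::-1].astype(np.float32));print(r)
b=cv2.boxPoints(r);print(b)
b=b[np.argsort(b[:,1])];e1=b[:2].mean(0);e2=b[2:].mean(0)
A,B=atz(d,e1,.082),atz(d,e2,.082);print(A,B,np.linalg.norm(A-B),(A+B)/2,np.degrees(np.arctan2(*(B-A)[1::-1]))+90)
c=[atz(d,p,.032) for p in((258,150),(317,172),(295,233),(236,212))];print(sum(c)/4)
c=(A+B)/2;delta([c[0],c[1],.072],np.degrees(np.arctan2(*(B-A)[1::-1]))+90)
"
```

```text
((275.0049743652344, 200.09974670410156), (74.60680389404297, 17.07866668701172), 87.1375961303711)
[[264.6134 163.2693]
 [281.6708 162.4164]
 [285.3965 236.9302]
 [268.3391 237.7831]]
[ 0.4575 -0.3012  0.082 ] [ 0.4962 -0.3474  0.082 ] 0.060205259715763286 [ 0.4768 -0.3243  0.082 ] 39.90425254763999
[ 0.4793 -0.3259  0.032 ]
shift mm [ -2.3  -2.5 147.9] rot [-0.  -0.  -2.7]
```

The key handle runs from (274,163) to (277,240) and is nearly parallel to the fingers. The correction is about -2 mm in x and -2.7°.

Request:
drive_tool(plan=[-0.002, -0.0007, 0.035, 0, 0, -2.7, 0.4, -0.002, -0.0007, 0.07, 0, 0, -2.7, 0.4, -0.002, -0.0007, 0.105, 0, 0, -2.7, 0.4, -0.002, -0.0007, 0.13, 0, 0, -2.7, 0.4, -0.002, -0.0007, 0.14, 0, 0, -2.7, 0.4])

```text
t: 7.73
eef_pos: [0.4765, -0.3222, 0.0756]
tcp_rot: [0.94, 0.342, -0.001, -0.003]
force: [-0.6, 1.1, -0.6]
opening: 0.0573
```

```bash
python3 -c "
from h import *
st();delta([.4778,-.3255,.072],39.9)"
```

```text
t 7.73 p [ 0.4765 -0.3222  0.0756] phi 40.0 tilt [-0.0047  0.005 ] F [-0.61  1.09 -0.56] M [ 0.02  -0.126 -0.01 ] open 0.0573 q [-0.69  0.12  1.94  0.    1.09 -1.39] tq6 -0.001
shift mm [-1.1  3.4  3.6] rot [-0.4  0.   0.1]
```

Request:
drive_tool(plan=[-0.001, 0.0034, 0.0036, -0.4, 0, 0, 0.4, -0.001, 0.0034, 0.0036, -0.4, 0, 0, 0.6, -0.001, 0.0034, 0.0036, -0.4, 0, 0, 1, -0.001, 0.0034, 0.0036, -0.4, 0, 0, 1, -0.001, 0.0034, 0.0036, -0.4, 0, 0, 1], force=40)

```text
t: 8.15
eef_pos: [0.4792, -0.3263, 0.0743]
tcp_rot: [0.94, 0.342, 0.001, 0.002]
force: [-0.0, -0.9, -0.3]
opening: 0.0356
```

Request:
drive_tool(plan=[0, 0, 0, 0, 0, 0, 1, 0, 0, 0, 0, 0, 0, 1, 0, 0, 0, 0, 0, 0, 1, 0, 0, 0, 0, 0, 0, 1, 0, 0, 0, 0, 0, 0, 1])

```text
t: 8.57
eef_pos: [0.4797, -0.3269, 0.0753]
tcp_rot: [0.94, 0.342, 0.001, 0.003]
force: [0.3, -0.5, 4.3]
opening: 0.0169
```

```bash
python3 -c "
from h import *
st();delta([.4778,-.3255,.072],39.9)"
```

```text
t 8.57 p [ 0.4797 -0.3269  0.0753] phi 40.0 tilt [ 0.0042 -0.004 ] F [ 0.32 -0.47  4.34] M [ 0.018 -0.13   0.016] open 0.0169 q [-0.69  0.12  1.94 -0.    1.07 -1.39] tq6 -0.002
shift mm [-0.6 -2.3  3.3] rot [ 0.3 -0.   0.1]
```

Request:
drive_tool(plan=[0, -0.0015, 0.003, 0.3, 0, 0, 1, 0, -0.0015, 0.003, 0.3, 0, 0, 1, 0, -0.0015, 0.003, 0.3, 0, 0, 1, 0, -0.0015, 0.003, 0.3, 0, 0, 1, 0, -0.0015, 0.003, 0.3, 0, 0, 1])

```text
t: 8.98
eef_pos: [0.4802, -0.3273, 0.0752]
tcp_rot: [0.94, 0.342, 0.001, 0.002]
force: [-0.9, -0.1, 10.4]
opening: 0.0168
```

```bash
python3 -c "
from h import *
st();delta([.4778,-.3255,.072],39.9)"
```

```text
t 8.98 p [ 0.4802 -0.3273  0.0752] phi 40.0 tilt [ 0.004  -0.0033] F [-0.92 -0.05 10.42] M [0.034 0.112 0.012] open 0.0168 q [-0.69  0.13  1.94  0.    1.07 -1.39] tq6 -0.003
shift mm [-0.7 -3.   3.2] rot [ 0.3 -0.1  0.1]
```

```bash
python3 -c "
from h import *
d=get_image('wrist');cv2.imwrite('pics/w8.png',d['frame'][:,:,::-1])
d=get_image('side');cv2.imwrite('pics/s8.png',cv2.resize(d['frame'][200:340,200:360,::-1],None,fx=4,fy=4,interpolation=2))
st()"
```

```text
t 9.08 p [ 0.4802 -0.3273  0.0752] phi 40.0 tilt [ 0.004  -0.0033] F [-1.7   0.16 10.89] M [ 0.003  0.104 -0.03 ] open 0.0169 q [-0.69  0.13  1.94  0.    1.07 -1.39] tq6 -0.003
```

View pics/w8.png

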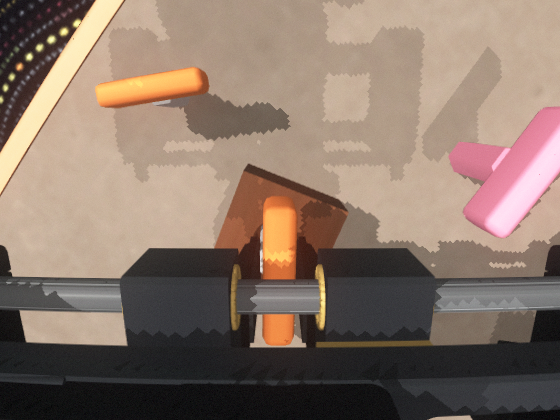

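View pics/s8.png

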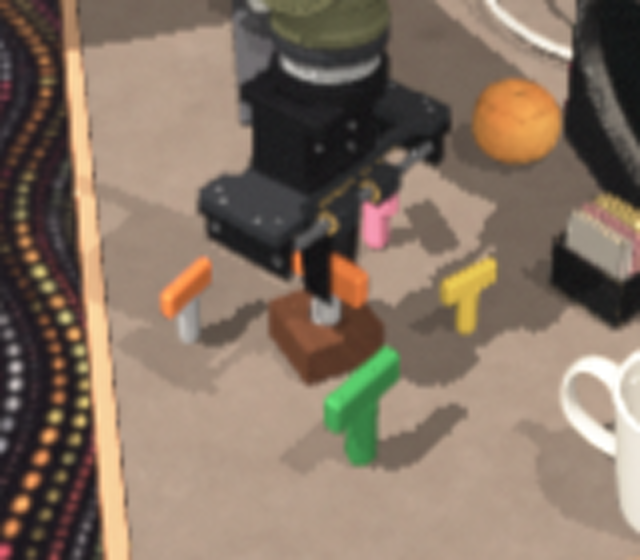

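The tips reached down onto the 18 mm hexagon: the opening is 16.8 mm and there is 10 N upward. I'll reopen, rise 7 mm and grip only the handle.

Request:
drive_tool(plan=[0, 0, 0, 0, 0, 0, 0.72, 0, 0, 0, 0, 0, 0, 0.72, 0, -0.001, -0.004, 0, 0, 0, 0.72, 0, -0.001, -0.007, 0.3, 0, 0, 0.72, 0, -0.001, -0.007, 0.3, 0, 0, 0.72])

```text
t: 9.5
eef_pos: [0.4796, -0.3265, 0.0824]
tcp_rot: [0.94, 0.342, 0.0, -0.0]
force: [-0.1, -0.4, -0.1]
opening: 0.0268
```

```bash
python3 -c "
from h import *
st();delta([.4785,-.3255,.0825],39.9)"
```

```text
t 9.50 p [ 0.4796 -0.3265  0.0824] phi 40.0 tilt [0.0006 0.0008] F [-0.12 -0.41 -0.11] M [ 0.038 -0.172  0.012] open 0.0268 q [-0.69  0.12  1.93  0.    1.09 -1.39] tq6 -0.005
shift mm [-0.2 -1.5 -0.1] rot [-0.  -0.1  0.1]
```

Request:
drive_tool(plan=[0, 0, 0, 0, 0, 0, 1, 0, 0, 0, 0, 0, 0, 1, 0, 0, 0, 0, 0, 0, 1, 0, 0, 0, 0, 0, 0, 1, 0, 0, 0, 0, 0, 0, 1])

```text
t: 9.92
eef_pos: [0.4795, -0.3264, 0.0822]
tcp_rot: [0.94, 0.342, 0.0, -0.0]
force: [0.1, -0.2, -0.5]
opening: 0.0137
```

```bash
python3 -c "
from h import *
st()
d=get_image('wrist');cv2.imwrite('pics/w9.png',d['frame'][:,:,::-1])"
```

```text
t 9.92 p [ 0.4795 -0.3264  0.0822] phi 40.0 tilt [0.0003 0.0011] F [ 0.14 -0.17 -0.47] M [ 0.022 -0.148  0.01 ] open 0.0137 q [-0.69  0.12  1.93  0.    1.09 -1.39] tq6 -0.000
```

View pics/w9.png

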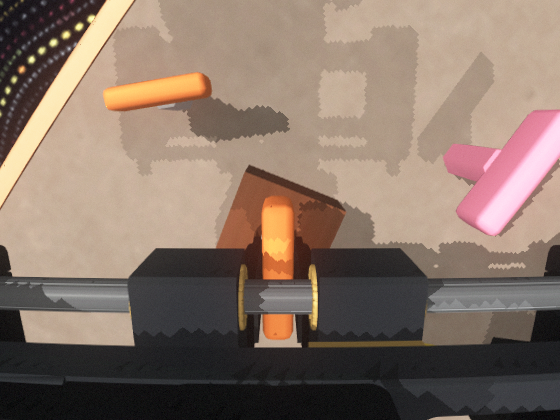

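The grip is now on the handle only (13.7 mm opening). Lifting.

Request:
drive_tool(plan=[0, 0, -0.02, 0, 0, 0, 1, 0, 0, -0.05, 0, 0, 0, 1, 0, 0, -0.085, 0, 0, 0, 1, 0, 0, -0.12, 0, 0, 0, 1, 0, 0, -0.15, 0, 0, 0, 1])

```text
t: 10.38
eef_pos: [0.4795, -0.3266, 0.2344]
tcp_rot: [0.94, 0.342, 0.001, 0.0]
force: [0.2, 0.6, 0.1]
opening: 0.0137
```

```bash
python3 -c "
from h import *
st();delta([.528,.0428,.245],19)
import pickle
d=get_image('side');cv2.imwrite('pics/s9.png',cv2.resize(d['frame'][160:300,200:360,::-1],None,fx=4,fy=4,interpolation=2));pickle.dump(d,open('s9.pkl','wb'))
d=get_image('wrist');cv2.imwrite('pics/w10.png',d['frame'][:,:,::-1])"
```

```text
t 10.38 p [ 0.4795 -0.3266  0.2344] phi 40.0 tilt [0.0011 0.0004] F [0.22 0.55 0.08] M [-0.    -0.208 -0.001] open 0.0137 q [-0.69 -0.03  1.81  0.    1.36 -1.39] tq6 0.001
shift mm [ 274.8 -251.6  -10.4] rot [ 0.  -0.1 21. ]
```

View pics/s9.png

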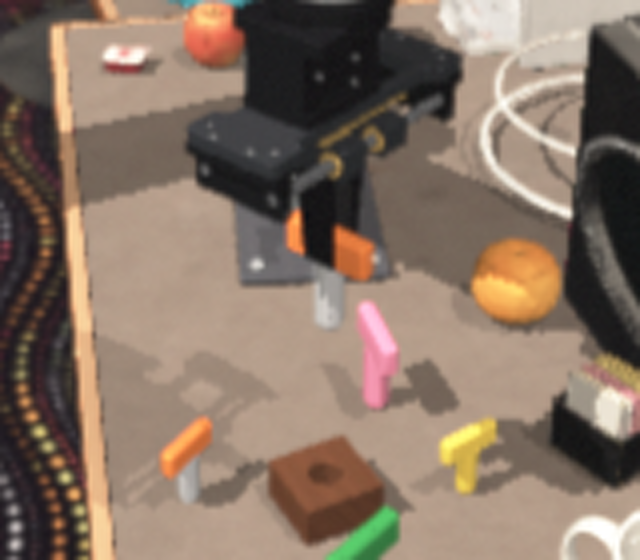

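View pics/w10.png

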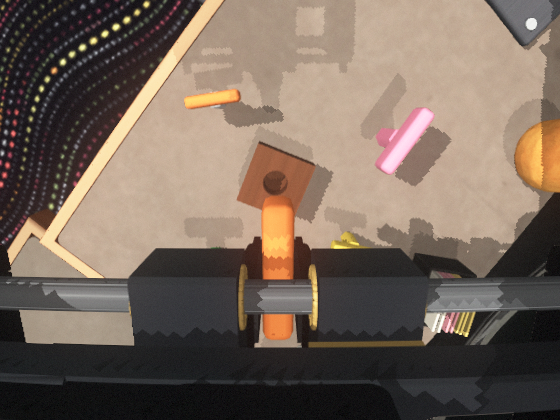

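```bash
python3 -c "
from h import *
import pickle
np.set_printoptions(precision=2,suppress=True)
w=get_image('wrist');o=get_obs();R=R_.from_quat(o['tcp_rot']).as_matrix();p=o['eef_pos']
for e in((278.5,196),(278.5,340)): print('end in tool mm',R.T@(atz(w,e,p[2])-p)*1e3)
f=w['frame'].astype(int);row=f[215];print('cols',np.nonzero((row[:,0]>150)&(row[:,2]<70))[0][[0,-1]])
s=pickle.load(open('s9.pkl','rb'))
tip=p+[0,0,-.0752]; print('tip exp',(proj(s,tip)[0]-[200,160]+.5)*4, 'per 5mm tool x,y,z',(proj(s,[tip+R[:,0]*.005,tip+R[:,1]*.005,tip+[0,0,.005]])-[200,160]+.5)*4)
b=p+[0,0,-.0272];print('hex top exp',(proj(s,b)[0]-[200,160]+.5)*4)
st()
"
```

```text
end in tool mm [  1.1  -32.76  -0.19]
end in tool mm [ 1.19 35.81  0.22]
cols [290 294]
tip exp [332.36 322.01] per 5mm tool x,y,z [[337.25 318.54]
 [338.28 324.94]
 [332.43 315.8 ]]
hex top exp [333.02 260.98]
t 10.53 p [ 0.48 -0.33  0.24] phi 40.0 tilt [ 0.01 -0.  ] F [-0.35 -0.67 -1.52] M [-0.01 -0.16 -0.01] open 0.0137 q [-0.69 -0.03  1.81  0.    1.35 -1.39] tq6 -0.000
```

The key hangs upright: the shank in the side view is offset evenly by about 1 px, with no lean. Carrying it to the hub.

Request:
drive_tool(plan=[0.028, -0.026, -0.004, 0, 0, 5, 1, 0.056, -0.052, -0.008, 0, 0, 10, 1, 0.084, -0.078, -0.01, 0, 0, 15, 1, 0.112, -0.103, -0.01, 0, 0, 21, 1, 0.14, -0.129, -0.01, 0, 0, 21, 1])

```text
t: 10.95
eef_pos: [0.5039, -0.1369, 0.2431]
tcp_rot: [0.987, 0.163, 0.001, 0.001]
force: [0.3, -0.5, -0.8]
opening: 0.0136
```

```bash
python3 -c "
from h import *
st();delta([.5275,.0442,.245],19)"
```

```text
t 10.95 p [ 0.5039 -0.1369  0.2431] phi 18.8 tilt [ 0.0024 -0.0019] F [ 0.31 -0.51 -0.76] M [ 0.064 -0.149 -0.042] open 0.0136 q [-0.37 -0.17  1.93 -0.    1.38 -0.7 ] tq6 -0.057
shift mm [  80.7 -163.9   -2.2] rot [ 0.1 -0.1 -0.2]
```

Request:
drive_tool(plan=[0.018, -0.037, -0.002, 0, 0, 0, 1, 0.036, -0.074, -0.002, 0, 0, 0, 1, 0.054, -0.11, -0.002, 0, 0, 0, 1, 0.072, -0.146, -0.002, 0, 0, 0, 1, 0.0807, -0.1639, -0.002, 0, 0, 0, 1])

```text
t: 11.37
eef_pos: [0.5262, 0.0481, 0.2421]
tcp_rot: [0.986, 0.165, -0.001, 0.0]
force: [-0.5, 0.2, -1.0]
opening: 0.0139
```

```bash
python3 -c "
from h import *
st();delta([.5275,.0442,.195],19)"
```

```text
t 11.37 p [0.5262 0.0481 0.2421] phi 19.0 tilt [-0.0015 -0.0004] F [-0.52  0.16 -1.05] M [-0.014 -0.121  0.002] open 0.0139 q [-0.01 -0.15  1.91 -0.    1.38 -0.34] tq6 -0.117
shift mm [ 0.   4.1 47.1] rot [-0.   0.1 -0. ]
```

Request:
drive_tool(plan=[0, 0.002, 0.01, 0, 0, 0, 1, 0, 0.004, 0.025, 0, 0, 0, 1, 0, 0.004, 0.04, 0, 0, 0, 1, 0, 0.004, 0.047, 0, 0, 0, 1, 0, 0.004, 0.047, 0, 0, 0, 1])

```text
t: 11.78
eef_pos: [0.525, 0.0436, 0.1906]
tcp_rot: [0.986, 0.164, -0.005, -0.0]
force: [0.0, 0.3, -1.4]
opening: 0.0137
```

```bash
python3 -c "
from h import *
st();delta([.5275,.0442,.195],19)
import pickle
d=get_image('side');cv2.imwrite('pics/s11.png',cv2.resize(d['frame'][130:240,230:330,::-1],None,fx=5.4,fy=5.4,interpolation=2));pickle.dump(d,open('s11.pkl','wb'))
d=get_image('top');cv2.imwrite('pics/t11.png',cv2.resize(d['frame'][170:270,180:320,::-1],None,fx=5,fy=5,interpolation=2))
d=get_image('wrist');cv2.imwrite('pics/w11.png',d['frame'][:,:,::-1])
"
```

```text
t 11.78 p [0.525  0.0436 0.1906] phi 18.9 tilt [-0.0092 -0.0006] F [ 0.04  0.3  -1.37] M [ 0.008 -0.112 -0.015] open 0.0137 q [-0.02 -0.11  1.97 -0.    1.3  -0.35] tq6 -0.002
shift mm [ 2.5  0.2 -4.4] rot [-0.1  0.5 -0.1]
```

View pics/s11.png

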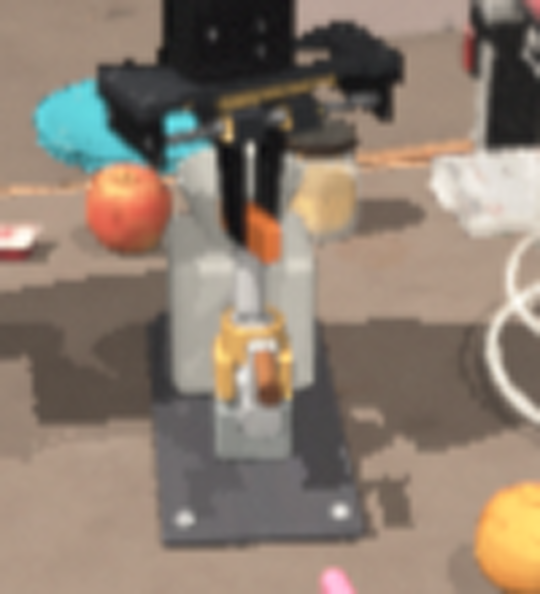

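View pics/w11.png

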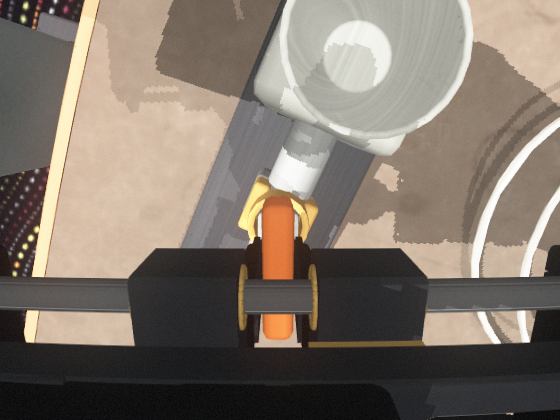

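The key is lined up over the boss: the screw rim shows evenly on both sides of the handle (260 and 298, handle at 278), and in the side view the shank is at 250 with the hub at 252. Going down gently.

Request:
drive_tool(plan=[0.0025, 0, -0.002, 0, 0.5, 0, 1, 0.0025, 0, -0.001, 0, 0.5, 0, 1, 0.0025, 0, 0.001, 0, 0.5, 0, 1, 0.0025, 0, 0.003, 0, 0.5, 0, 1, 0.0025, 0, 0.004, 0, 0.5, 0, 1])

```text
t: 12.35
eef_pos: [0.5298, 0.0445, 0.191]
tcp_rot: [0.986, 0.164, 0.003, -0.001]
force: [-0.0, 0.6, -0.3]
opening: 0.0135
```

```bash
python3 -c "
from h import *
st();delta([.5275,.0442,.183],19)"
```

```text
t 12.35 p [0.5298 0.0445 0.191 ] phi 18.9 tilt [0.0066 0.0023] F [-0.02  0.61 -0.29] M [ 0.025 -0.119  0.015] open 0.0135 q [-0.02 -0.11  1.96  0.    1.28 -0.35] tq6 0.001
shift mm [-2.3 -0.4  8. ] rot [-0.  -0.4 -0.1]
```

Request:
drive_tool(plan=[-0.0018, -0.0004, 0.001, 0, -0.3, 0, 1, -0.0018, -0.0004, 0.002, 0, -0.3, 0, 1, -0.0018, -0.0004, 0.004, 0, -0.3, 0, 1, -0.0018, -0.0004, 0.006, 0, -0.3, 0, 1, -0.0018, -0.0004, 0.008, 0, -0.3, 0, 1])

```text
t: 12.77
eef_pos: [0.5278, 0.0443, 0.1829]
tcp_rot: [0.986, 0.165, 0.0, -0.0]
force: [-2.7, -1.3, 4.1]
opening: 0.0141
```

```bash
python3 -c "
from h import *
st();delta([.5275,.0442,.178],19)"
```

```text
t 12.77 p [0.5278 0.0443 0.1829] phi 18.9 tilt [0.0008 0.0002] F [-2.72 -1.35  4.12] M [-0.209  0.458 -0.021] open 0.0141 q [-0.02 -0.1   1.97  0.    1.27 -0.35] tq6 -0.001
shift mm [-0.3 -0.1  4.9] rot [ 0.  -0.  -0.1]
```

Light contact at 4 mm depth, pushing toward -x. I'll shift about 1 mm that way and go on lower.

Request:
drive_tool(plan=[-0.0012, 0, 0, 0, 0, 0, 1, -0.0012, 0, 0.001, 0, 0, 0, 1, -0.0012, 0, 0.002, 0, 0, 0, 1, -0.0012, 0, 0.003, 0, 0, 0, 1, -0.0012, 0, 0.003, 0, 0, 0, 1])

```text
t: 13.18
eef_pos: [0.5266, 0.0439, 0.1797]
tcp_rot: [0.986, 0.164, 0.0, -0.0]
force: [0.0, -0.3, -0.3]
opening: 0.0136
```

```bash
python3 -c "
from h import *
st();delta([.5275,.0442,.178],19)"
```

```text
t 13.18 p [0.5266 0.0439 0.1797] phi 18.9 tilt [0.0006 0.0003] F [ 0.02 -0.27 -0.34] M [ 0.063 -0.165 -0.017] open 0.0136 q [-0.02 -0.1   1.98  0.    1.27 -0.35] tq6 0.000
shift mm [ 1.  -0.   1.7] rot [-0.  -0.  -0.1]
```

It went past the taper with no force, so the hexagon fits. Continuing to the floor.

Request:
drive_tool(plan=[0, 0, 0.002, 0, 0, 0, 1, 0, 0, 0.004, 0, 0, 0, 1, 0, 0, 0.006, 0, 0, 0, 1, 0, 0, 0.008, 0, 0, 0, 1, 0, 0, 0.009, 0, 0, 0, 1])

```text
t: 13.6
eef_pos: [0.5264, 0.0439, 0.1702]
tcp_rot: [0.986, 0.164, 0.0, -0.0]
force: [-0.0, 0.2, 3.2]
opening: 0.0139
```

```bash
python3 -c "
from h import *
st()"
```

```text
t 13.60 p [0.5264 0.0439 0.1702] phi 18.9 tilt [0.     0.0004] F [-0.04  0.21  3.2 ] M [ 0.019 -0.1    0.009] open 0.0139 q [-0.02 -0.1   1.99  0.    1.25 -0.35] tq6 0.001
```

Request:
drive_tool(plan=[0, 0, 0.001, 0, 0, 3, 1, 0, 0, 0.0014, 0, 0, 6, 1, 0, 0, 0.0016, 0, 0, 9, 1, 0, 0, 0.0018, 0, 0, 12, 1, 0, 0, 0.002, 0, 0, 15, 1])

```text
t: 14.02
eef_pos: [0.527, 0.0438, 0.1697]
tcp_rot: [0.999, 0.033, 0.001, -0.0]
force: [-1.3, 0.1, 4.7]
opening: 0.0137
```

```bash
cat > tq.py <<'E'
from h import *
import sys
n=int(sys.argv[1]) if len(sys.argv)>1 else 4
L=[];F=[]
for i in range(n):
    o=get_obs();L.append(o["moment"]);F.append(o["force"]);
    if i<n-1:get_image("wrist")
print("M",np.mean(L,0).round(3),"Mz sd %.3f"%np.std([l[2] for l in L]),"F",np.mean(F,0).round(1)); st()
E
python3 tq.py 4
```

```text
M [-0.017  0.29   0.022] Mz sd 0.048 F [-1.5 -0.2  5.1]
t 14.17 p [0.527  0.0438 0.1697] phi 4.0 tilt [0.0015 0.0001] F [-1.44 -0.99  4.65] M [-0.004  0.301  0.037] open 0.0134 q [-0.02 -0.09  1.99  0.    1.25 -0.09] tq6 0.057
```

Request:
drive_tool(plan=[-0.0003, 0, 0.0003, 0, 0, 3, 1, -0.0003, 0, 0.0005, 0, 0, 5, 1, -0.0003, 0, 0.0007, 0, 0, 8, 1, -0.0003, 0, 0.001, 0, 0, 10, 1, -0.0003, 0, 0.001, 0, 0, 12, 1])

```text
t: 14.58
eef_pos: [0.527, 0.0438, 0.1692]
tcp_rot: [0.998, -0.07, 0.001, -0.0]
force: [0.2, 0.6, 1.3]
opening: 0.0133
```

```bash
python3 tq.py 3
```

```text
M [-0.049  0.031  0.043] Mz sd 0.016 F [-0.5  0.1  1.5]
t 14.68 p [0.527  0.0437 0.1691] phi -8.0 tilt [ 0.0022 -0.    ] F [-1.2  -0.03  2.06] M [-0.056  0.045  0.032] open 0.0135 q [-0.02 -0.09  1.99  0.    1.25  0.12] tq6 0.223
```

```bash
python3 tq.py 4
```

```text
M [-0.065 -0.003  0.04 ] Mz sd 0.007 F [0.2 0.  2.3]
t 14.83 p [0.527  0.0438 0.1691] phi -8.0 tilt [0.0022 0.    ] F [0.46 0.49 1.92] M [-0.055 -0.04   0.048] open 0.0137 q [-0.02 -0.09  1.99  0.    1.25  0.12] tq6 0.031
```

Request:
drive_tool(plan=[0, 0, 0.0005, 0, 0, 2, 1, 0, 0, 0.0008, 0, 0, 4, 1, 0, 0, 0.001, 0, 0, 6, 1, 0, 0, 0.001, 0, 0, 6, 1, 0, 0, 0.001, 0, 0, 6, 1])

```text
t: 15.25
eef_pos: [0.5271, 0.0438, 0.1687]
tcp_rot: [0.993, -0.121, 0.001, -0.0]
force: [-2.2, -0.2, 4.8]
opening: 0.014
```

```bash
python3 tq.py 5
```

```text
M [-0.061  0.346  0.016] Mz sd 0.044 F [-1.5 -0.4  5.2]
t 15.45 p [0.5271 0.0437 0.1687] phi -13.9 tilt [ 0.0026 -0.    ] F [-2.29 -0.22  5.38] M [-0.044  0.368 -0.014] open 0.0139 q [-0.02 -0.09  1.99  0.    1.25  0.22] tq6 0.023
```

Request:
drive_tool(plan=[-0.0004, 0, 0.0002, 0, 0, 2, 1, -0.0004, 0, 0.0004, 0, 0, 4, 1, -0.0004, 0, 0.0006, 0, 0, 6, 1, -0.0004, 0, 0.0006, 0, 0, 6, 1, -0.0004, 0, 0.0006, 0, 0, 6, 1])

```text
t: 15.87
eef_pos: [0.5271, 0.0438, 0.1684]
tcp_rot: [0.985, -0.172, 0.002, -0.0]
force: [-0.1, -0.7, 4.0]
opening: 0.0138
```

```bash
python3 tq.py 5
```

```text
M [-0.162 -0.001  0.041] Mz sd 0.036 F [-0.2 -0.7  4. ]
t 16.07 p [0.527  0.0438 0.1683] phi -19.9 tilt [ 0.0034 -0.0002] F [-0.15 -1.08  4.27] M [-0.203 -0.067  0.056] open 0.0142 q [-0.02 -0.09  1.99 -0.    1.24  0.33] tq6 0.023
```

Request:
drive_tool(plan=[0, 0, 0.0002, 0, 0, 2, 1, 0, 0, 0.0004, 0, 0, 4, 1, 0, 0, 0.0006, 0, 0, 6, 1, 0, 0, 0.0006, 0, 0, 6, 1, 0, 0, 0.0006, 0, 0, 6, 1])

```text
t: 16.48
eef_pos: [0.5272, 0.0437, 0.168]
tcp_rot: [0.975, -0.223, 0.002, -0.0]
force: [-0.4, -1.1, 4.7]
opening: 0.0137
```

```bash
python3 tq.py 5
```

```text
M [-0.197  0.135  0.02 ] Mz sd 0.020 F [-0.3 -0.6  5.5]
t 16.68 p [0.5271 0.0437 0.168 ] phi -25.8 tilt [ 0.0036 -0.0003] F [ 0.01 -1.51  5.66] M [-0.177  0.164  0.031] open 0.0140 q [-0.02 -0.09  1.99 -0.    1.24  0.43] tq6 0.017
```

Request:
drive_tool(plan=[0, 0, 0.0001, 0, 0, 2, 1, 0, 0, 0.0003, 0, 0, 4, 1, 0, 0, 0.0005, 0, 0, 6, 1, 0, 0, 0.0005, 0, 0, 6, 1, 0, 0, 0.0005, 0, 0, 6, 1])

```text
t: 17.1
eef_pos: [0.5272, 0.0437, 0.1676]
tcp_rot: [0.962, -0.274, 0.002, -0.0]
force: [-0.3, -1.9, 4.5]
opening: 0.0137
```

```bash
python3 tq.py 5
```

```text
M [-0.22   0.147  0.052] Mz sd 0.031 F [-1.  -0.7  5. ]
t 17.30 p [0.5272 0.0437 0.1676] phi -31.8 tilt [ 0.0038 -0.0004] F [-1.14 -1.15  5.41] M [-0.219  0.103  0.055] open 0.0139 q [-0.02 -0.09  1.99 -0.    1.24  0.54] tq6 0.022
```

Request:
drive_tool(plan=[0, 0, 0.0001, 0, 0, 2, 1, 0, 0, 0.0003, 0, 0, 4, 1, 0, 0, 0.0005, 0, 0, 6, 1, 0, 0, 0.0005, 0, 0, 6, 1, 0, 0, 0.0005, 0, 0, 6, 1])

```text
t: 17.72
eef_pos: [0.5272, 0.0436, 0.1672]
tcp_rot: [0.946, -0.323, 0.002, -0.0]
force: [-1.7, -0.9, 5.7]
opening: 0.0139
```

```bash
python3 tq.py 5
```

```text
M [-0.205  0.172  0.041] Mz sd 0.015 F [-0.8 -0.6  5. ]
t 17.92 p [0.5273 0.0436 0.1672] phi -37.7 tilt [ 0.0039 -0.0005] F [-0.45  0.23  4.51] M [-0.216  0.21   0.06 ] open 0.0136 q [-0.02 -0.09  1.99 -0.    1.24  0.64] tq6 0.020
```

Request:
drive_tool(plan=[0, 0, 0.0001, 0, 0, 2, 1, 0, 0, 0.0003, 0, 0, 4, 1, 0, 0, 0.0005, 0, 0, 6, 1, 0, 0, 0.0005, 0, 0, 6, 1, 0, 0, 0.0005, 0, 0, 6, 1])

```text
t: 18.33
eef_pos: [0.5273, 0.0436, 0.1668]
tcp_rot: [0.928, -0.372, 0.002, -0.0]
force: [0.1, -0.7, 4.7]
opening: 0.0137
```

```bash
python3 tq.py 5
```

```text
M [-0.219  0.167  0.01 ] Mz sd 0.033 F [-0.4 -0.7  5.3]
t 18.53 p [0.5273 0.0436 0.1669] phi -43.7 tilt [ 0.004  -0.0006] F [-0.2  -0.21  5.7 ] M [-0.211  0.156  0.042] open 0.0139 q [-0.02 -0.09  1.99 -0.    1.24  0.74] tq6 0.020
```

Request:
drive_tool(plan=[0, 0, 0.0001, 0, 0, 2, 1, 0, 0, 0.0003, 0, 0, 4, 1, 0, 0, 0.0005, 0, 0, 6, 1, 0, 0, 0.0005, 0, 0, 6, 1, 0, 0, 0.0005, 0, 0, 6, 1])

```text
t: 18.95
eef_pos: [0.5273, 0.0435, 0.1665]
tcp_rot: [0.908, -0.42, 0.002, -0.001]
force: [-1.3, -0.8, 5.3]
opening: 0.0137
```

```bash
python3 tq.py 5
```

```text
M [-0.204  0.183  0.004] Mz sd 0.023 F [-1.3 -0.6  5.1]
t 19.15 p [0.5273 0.0435 0.1665] phi -49.6 tilt [ 0.0041 -0.0007] F [-1.32 -1.14  4.99] M [-0.209  0.125 -0.039] open 0.0138 q [-0.02 -0.09  1.99 -0.    1.24  0.85] tq6 0.020
```

Request:
drive_tool(plan=[0, 0, 0.0001, 0, 0, 2, 1, 0, 0, 0.0003, 0, 0, 4, 1, 0, 0, 0.0005, 0, 0, 6, 1, 0, 0, 0.0005, 0, 0, 6, 1, 0, 0, 0.0005, 0, 0, 6, 1])

```text
t: 19.57
eef_pos: [0.5274, 0.0435, 0.1661]
tcp_rot: [0.885, -0.466, 0.002, -0.001]
force: [-0.5, -0.6, 6.4]
opening: 0.0138
```

```bash
python3 tq.py 5
```

```text
M [-0.214  0.207  0.024] Mz sd 0.041 F [-0.6 -0.9  5.3]
t 19.77 p [0.5274 0.0435 0.1661] phi -55.6 tilt [ 0.0042 -0.0008] F [ 0.09 -0.81  4.99] M [-0.223  0.185  0.057] open 0.0136 q [-0.02 -0.09  1.99 -0.    1.24  0.95] tq6 0.020
```

Request:
drive_tool(plan=[0, 0, 0.0001, 0, 0, 2, 1, 0, 0, 0.0003, 0, 0, 4, 1, 0, 0, 0.0005, 0, 0, 6, 1, 0, 0, 0.0005, 0, 0, 6, 1, 0, 0, 0.0005, 0, 0, 6, 1])

```text
t: 20.18
eef_pos: [0.5274, 0.0434, 0.1658]
tcp_rot: [0.859, -0.512, 0.002, -0.001]
force: [-0.4, -1.8, 6.3]
opening: 0.014
```

```bash
python3 tq.py 5
```

```text
M [-0.205  0.237  0.003] Mz sd 0.024 F [-0.6 -0.8  5.4]
t 20.38 p [0.5274 0.0434 0.1658] phi -61.5 tilt [ 0.0042 -0.001 ] F [-0.71 -0.55  4.7 ] M [-0.213  0.194  0.013] open 0.0137 q [-0.02 -0.09  1.99 -0.    1.24  1.06] tq6 0.034
```

Request:
drive_tool(plan=[0, 0, 0.0001, 0, 0, 1, 1, 0, 0, 0.0002, 0, 0, 2, 1, 0, 0, 0.0003, 0, 0, 3, 1, 0, 0, 0.0003, 0, 0, 3, 1, 0, 0, 0.0003, 0, 0, 3, 1])

```text
t: 20.8
eef_pos: [0.5274, 0.0434, 0.1657]
tcp_rot: [0.846, -0.534, 0.002, -0.001]
force: [-0.4, -0.9, 6.2]
opening: 0.0137
```

```bash
python3 tq.py 6
```

```text
M [-0.177  0.256  0.076] Mz sd 0.032 F [-0.8 -0.7  5.7]
t 21.05 p [0.5274 0.0434 0.1657] phi -64.5 tilt [ 0.0043 -0.0011] F [-1.66 -0.68  5.62] M [-0.19   0.248  0.076] open 0.0137 q [-0.02 -0.09  1.99 -0.    1.24  1.11] tq6 0.072
```

The torque is climbing (0.02, then 0.034, then 0.072), so the screw has bitten. Small steps from here.

Request:
drive_tool(plan=[0, 0, 0.0001, 0, 0, 1, 1, 0, 0, 0.0001, 0, 0, 2, 1, 0, 0, 0.0002, 0, 0, 3, 1, 0, 0, 0.0002, 0, 0, 3, 1, 0, 0, 0.0002, 0, 0, 3, 1])

```text
t: 21.47
eef_pos: [0.5274, 0.0434, 0.1656]
tcp_rot: [0.831, -0.556, 0.002, -0.001]
force: [-0.2, -0.8, 4.7]
opening: 0.0138
```

```bash
python3 tq.py 6
```

```text
M [-0.173  0.234  0.085] Mz sd 0.035 F [-1.  -0.9  5.6]
t 21.72 p [0.5274 0.0433 0.1656] phi -67.6 tilt [ 0.0042 -0.0013] F [-1.2  -0.85  5.27] M [-0.169  0.258  0.055] open 0.0140 q [-0.02 -0.09  1.99 -0.    1.24  1.16] tq6 0.092
```

Request:
drive_tool(plan=[0, 0, 0.0001, 0, 0, 1, 1, 0, 0, 0.0001, 0, 0, 2, 1, 0, 0, 0.0001, 0, 0, 3, 1, 0, 0, 0.0001, 0, 0, 3, 1, 0, 0, 0.0001, 0, 0, 3, 1])

```text
t: 22.13
eef_pos: [0.5274, 0.0433, 0.1655]
tcp_rot: [0.816, -0.577, 0.002, -0.001]
force: [-1.1, -1.5, 5.2]
opening: 0.0138
```

```bash
python3 tq.py 6
```

```text
M [-0.192  0.223  0.116] Mz sd 0.037 F [-0.7 -1.   4.7]
t 22.38 p [0.5274 0.0433 0.1655] phi -70.5 tilt [ 0.0042 -0.0013] F [-0.49 -0.49  4.34] M [-0.172  0.229  0.076] open 0.0136 q [-0.02 -0.09  1.99 -0.    1.24  1.21] tq6 0.106
```

Request:
drive_tool(plan=[0, 0, 0.0001, 0, 0, 1, 1, 0, 0, 0.0001, 0, 0, 2, 1, 0, 0, 0.0001, 0, 0, 2.5, 1, 0, 0, 0.0001, 0, 0, 2.5, 1, 0, 0, 0.0001, 0, 0, 2.5, 1])

```text
t: 22.8
eef_pos: [0.5275, 0.0433, 0.1655]
tcp_rot: [0.804, -0.595, 0.002, -0.001]
force: [-1.4, -0.6, 5.0]
opening: 0.0137
```

```bash
python3 tq.py 10
```

```text
M [-0.209  0.216  0.139] Mz sd 0.031 F [-1.  -0.7  5. ]
t 23.25 p [0.5274 0.0433 0.1655] phi -73.0 tilt [ 0.0043 -0.0014] F [-1.8  -0.73  4.66] M [-0.222  0.21   0.096] open 0.0137 q [-0.02 -0.09  1.99 -0.    1.24  1.26] tq6 0.138
```

Request:
drive_tool(plan=[0, 0, 0, 0, 0, 0.6, 1, 0, 0, 0, 0, 0, 1.2, 1, 0, 0, 0, 0, 0, 1.2, 1, 0, 0, 0, 0, 0, 1.2, 1, 0, 0, 0, 0, 0, 1.2, 1])

```text
t: 23.67
eef_pos: [0.5274, 0.0433, 0.1654]
tcp_rot: [0.797, -0.603, 0.002, -0.001]
force: [-0.3, -0.7, 4.4]
opening: 0.0137
```

```bash
python3 tq.py 10; python3 - <<'E'
from h import *
d=get_image('wrist');cv2.imwrite('pics/w12.png',d['frame'][:,:,::-1])
d=get_image('side');cv2.imwrite('pics/s12.png',cv2.resize(d['frame'][130:240,230:330,::-1],None,fx=5.4,fy=5.4,interpolation=2))
E
```

```text
M [-0.208  0.194  0.142] Mz sd 0.029 F [-0.6 -0.8  4.7]
t 24.12 p [0.5274 0.0433 0.1654] phi -74.2 tilt [ 0.0043 -0.0014] F [-0.21 -1.58  4.6 ] M [-0.221  0.204  0.187] open 0.0138 q [-0.02 -0.09  1.99 -0.    1.24  1.28] tq6 0.143
```

View pics/w12.png

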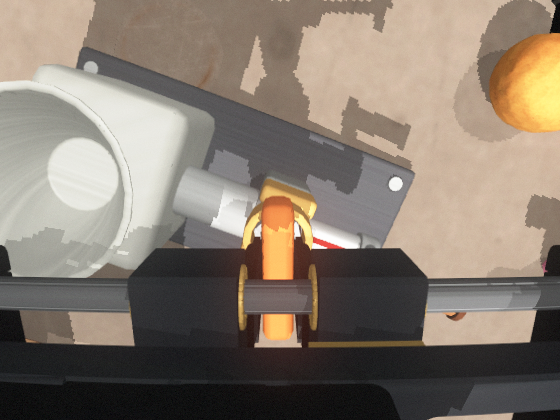

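View pics/s12.png

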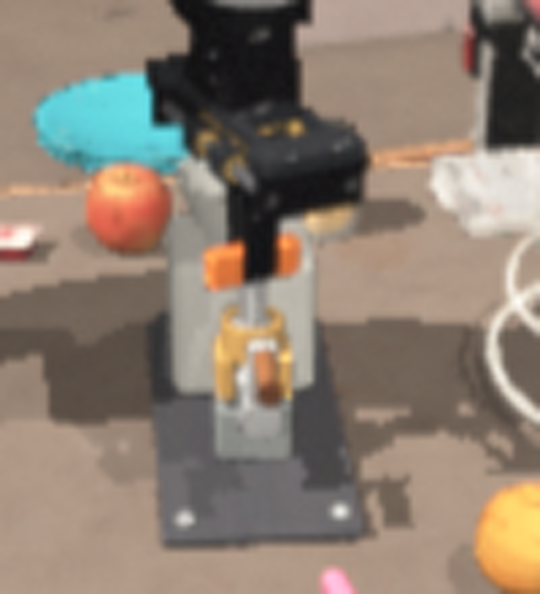

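Torque has settled at about 0.142 N m by both sensors, in the middle of the snug range. The key is upright and the red line still faces up. Letting go gently, opening about 45 mm (fingertips above the crank, clear of the housing), then going up.

Request:
drive_tool(plan=[0, 0, 0, 0, 0, 0, 0.7, 0, 0, 0, 0, 0, 0, 0.6, 0, 0, 0, 0, 0, 0, 0.6, 0, 0, 0, 0, 0, 0, 0.6, 0, 0, 0, 0, 0, 0, 0.6])

```text
t: 24.63
eef_pos: [0.5271, 0.0434, 0.1648]
tcp_rot: [0.797, -0.603, 0.002, -0.001]
force: [0.0, 0.7, 0.7]
opening: 0.0368
```

```bash
python3 - <<'E'
from h import *
st()
d=get_image('wrist');cv2.imwrite('pics/w13.png',d['frame'][:,:,::-1])
E
```

```text
t 24.63 p [0.5271 0.0434 0.1648] phi -74.2 tilt [ 0.0033 -0.0012] F [0.04 0.74 0.72] M [ 0.015 -0.003 -0.008] open 0.0368 q [-0.02 -0.09  1.99 -0.    1.24  1.28] tq6 0.001
```

View pics/w13.png

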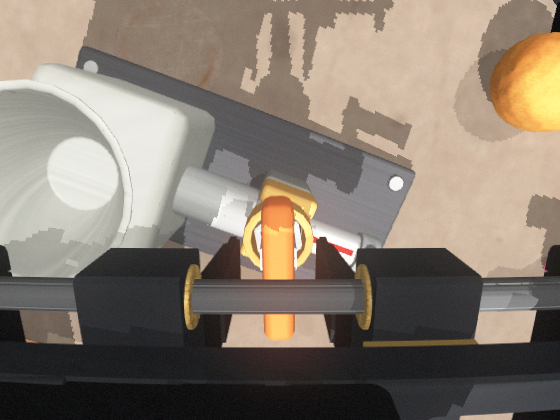

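Released: the key stands centred (handle at x=278) between the open fingers, with no force on the tool. Going up.

Request:
drive_tool(plan=[0, 0, -0.01, 0, 0, 0, 0.6, 0, 0, -0.025, 0, 0, 0, 0.6, 0, 0, -0.05, 0, 0, 0, 0.6, 0, 0, -0.08, 0, 0, 0, 0.6, 0, 0, -0.11, 0, 0, 0, 0.6])

```text
t: 25.1
eef_pos: [0.5264, 0.0435, 0.2763]
tcp_rot: [0.797, -0.603, 0.001, -0.0]
force: [-0.3, -0.8, -0.1]
opening: 0.0382
```

```bash
python3 - <<'E'
from h import *
st()
d=get_image('wrist');cv2.imwrite('pics/w14.png',d['frame'][:,:,::-1])
d=get_image('side');cv2.imwrite('pics/s14.png',cv2.resize(d['frame'][130:240,230:330,::-1],None,fx=5.4,fy=5.4,interpolation=2))
E
```

```text
t 25.10 p [0.5264 0.0435 0.2763] phi -74.2 tilt [ 0.0027 -0.0011] F [-0.35 -0.77 -0.14] M [-0.021 -0.031 -0.018] open 0.0382 q [-0.02 -0.17  1.87 -0.    1.44  1.28] tq6 -0.002
```

View pics/w14.png

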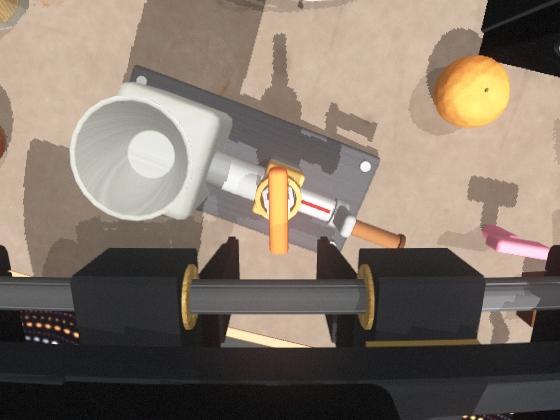

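View pics/s14.png

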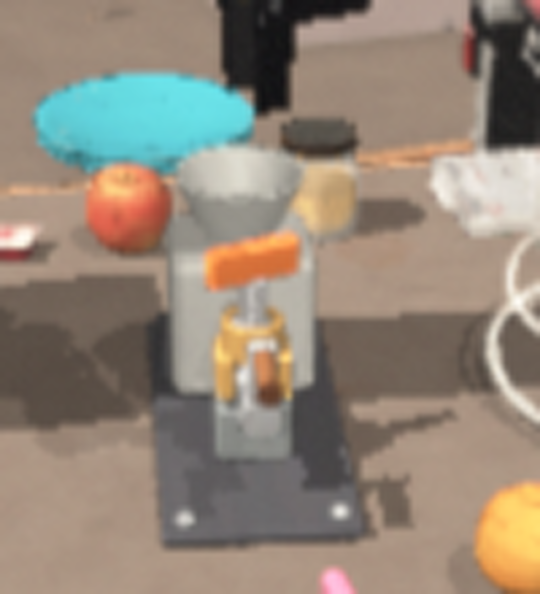

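```bash
python3 - <<'E'
from h import *
w=get_image('wrist');f=w['frame'][:,:,::-1];cv2.imwrite('pics/w14z.png',cv2.resize(f[150:260,240:420],None,fx=4.4,fy=4.4,interpolation=2))
ex=np.array([.996,-.086])
for n,uv,z in(("pin",(375,233),.12),("red",(317,207.5),.0845)): print(n,(atz(w,uv,z)[:2]-[.528,.0428])@ex*1e3)
st()
E
```

```text
pin 6.857773015886975
red 4.174857951963762
t 25.25 p [0.5285 0.0435 0.2795] phi -74.2 tilt [ 0.0111 -0.0013] F [-0.28 -0.02 -0.85] M [ 0.021  0.045 -0.039] open 0.0381 q [-0.02 -0.17  1.87 -0.    1.43  1.28] tq6 0.001
```

View pics/w14z.png

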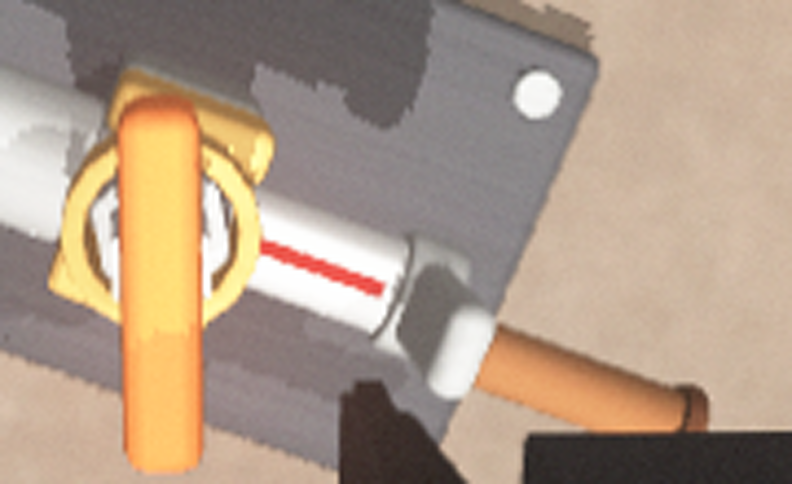

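```bash
python3 - <<'E'
from h import *
w=get_image('wrist');f=w['frame'][:,:,::-1];z=cv2.resize(f[150:260,240:420],None,fx=4.4,fy=4.4,interpolation=2)
print("moved px diff",np.abs(z.astype(int)-cv2.imread('pics/w14z.png')).mean())
ex=np.array([.996,-.086]);q=lambda X,Y:(240+(X+.5)/4.4-.5,150+(Y+.5)/4.4-.5)
so=atz(w,q(161,232),.112)[:2];print("boss",so)
for n,uv,h in(("pin",(590,377),.12),("red",(320,268),.0845),("shaft mid top edge/bottom edge",(329,219),.075),("",(311,319),.075)): print(n,(atz(w,q(*uv),h)[:2]-so)@ex*1e3)
cv2.imwrite('pics/w15.png',f);cv2.imwrite('pics/t15.png',get_image('top')['frame'][:,:,::-1]);st()
E
```

```text
moved px diff 8.195035757019228
boss [0.52707121 0.04286796]
pin 4.167616962294446
red -0.7075400535859777
shaft mid top edge/bottom edge 8.580871843355139
 -14.064137240271686
t 25.35 p [0.5266 0.0435 0.275 ] phi -74.2 tilt [ 0.0036 -0.0012] F [ 0.46 -0.17 -0.68] M [0.007 0.013 0.019] open 0.0383 q [-0.02 -0.17  1.88 -0.    1.43  1.28] tq6 0.001
```

View pics/t15.png

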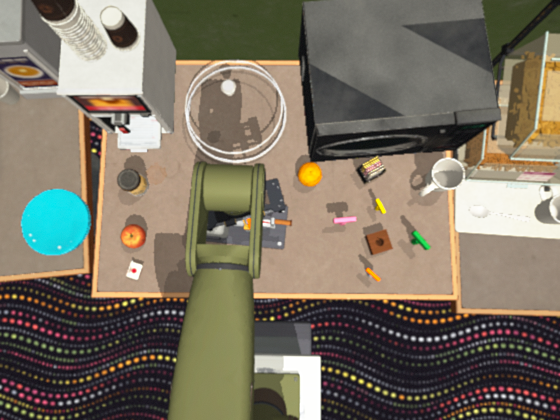

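The breakfast things are all where they were. For a cleaner angle check I'll move to the earlier viewpoint and settle there.

```bash
python3 -c "
from h import *
delta([.522,-.07,.27],-4.9)"
```

```text
shift mm [107.9  35.3   5.1] rot [ -0.1  -0.2 -69.3]
```

Request:
drive_tool(plan=[0.02, 0.007, 0, 0, 0, -7, 0.6, 0.045, 0.015, 0, 0, 0, -14, 0.6, 0.07, 0.023, 0, 0, 0, -21, 0.6, 0.09, 0.03, 0, 0, 0, -28, 0.6, 0.108, 0.035, 0, 0, 0, -35, 0.6])

```text
t: 25.77
eef_pos: [0.5211, -0.071, 0.2729]
tcp_rot: [0.943, -0.333, -0.0, 0.0]
force: [0.0, -0.2, -0.3]
opening: 0.038
```

Request:
drive_tool(plan=[0, 0, 0, 0, 0, -7, 0.6, 0, 0, 0, 0, 0, -14, 0.6, 0, 0, 0, 0, 0, -21, 0.6, 0, 0, 0, 0, 0, -28, 0.6, 0, 0, 0, 0, 0, -34, 0.6])

```text
t: 26.18
eef_pos: [0.5201, -0.0709, 0.2706]
tcp_rot: [0.999, -0.04, -0.002, -0.0]
force: [-0.3, 0.0, -0.3]
opening: 0.0381
```

Request:
drive_tool(plan=[0, 0, 0, 0, 0, 0, 0.6, 0, 0, 0, 0, 0, 0, 0.6, 0, 0, 0, 0, 0, 0, 0.6, 0, 0, 0, 0, 0, 0, 0.6, 0, 0, 0, 0, 0, 0, 0.6])

```text
t: 26.6
eef_pos: [0.52, -0.0709, 0.2703]
tcp_rot: [0.999, -0.041, -0.002, -0.0]
force: [-0.3, 0.6, 0.8]
opening: 0.038
```

```bash
python3 - <<'E'
from h import *
import pickle
w=get_image('wrist');pickle.dump(w,open('w16.pkl','wb'));f=w['frame'][:,:,::-1];cv2.imwrite('pics/w16.png',f);st()
cv2.imwrite('pics/w16z.png',cv2.resize(f[30:240,190:360],None,fx=2.8,fy=2.8,interpolation=2))
E
```

```text
t 26.65 p [ 0.5201 -0.0709  0.2705] phi -4.6 tilt [-0.0042  0.0006] F [ 0.12 -0.45 -0.2 ] M [-0.039 -0.107  0.011] open 0.0379 q [-0.24 -0.17  1.88 -0.    1.43 -0.16] tq6 0.007
```

View pics/w16.png

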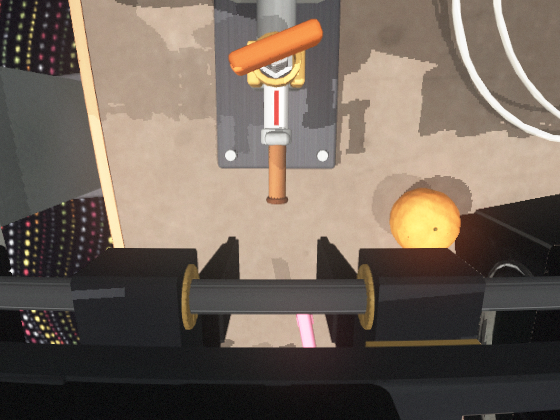

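View pics/w16z.png

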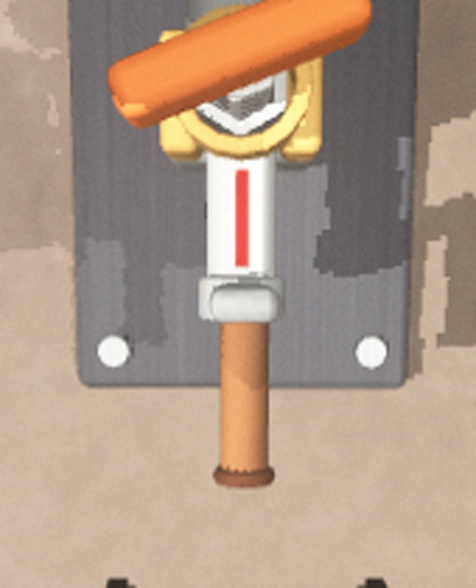

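Settled view: the red line (241.5) is centred on the shaft (208 to 273), and the pin (244) lies over the base's centre line (243). The shaft is aligned to well within 0.05 rad. Handing in.

```bash
python3 -c "
from workcell import *
print(hand_in())"
```

```text
the job is handed in; nothing more can be done
None
```

I handed the job in at about 27 s of the 67 s allowed. The shaft is aligned, the setscrew is snug, and the key stands released in the screw. No verdict is reported.

- **Crank:** I led it up until the flat faced the setscrew. In the last picture the red line and pin were within about 1 px of the shaft and base centre lines, which is under about 0.05 rad.
- **Key:** It dropped in on the first orientation, read from the wrist picture, and reached the socket floor at about 17 mm. It stands upright after release. I did not measure its depth directly afterwards.
- **Screw:** It bit after about 1.4 rad of tool turn. I stopped at about 0.142 N m on both the wrist moment and the joint 6 torque, inside the 0.12 to 0.18 N m range. The clamping force can't be measured directly; from the torque I put it at about 30 N.
- **Surroundings:** The arm is clear of everything and the force readings are near zero. In the top picture every breakfast thing looks where it started.

**What went wrong or disagreed:**
- My first grip on the key was too low and caught the hexagon, so I let go and regripped 7 mm higher.
- Leading the crank peaked at about 45 N at the wrist, below the 120 N limit.
- One check of the pin's position was unusable because the arm was still moving, so I repeated it once settled.

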